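# Lock up the printing blocks in the proofing bed

## Task

Lock up the printing blocks for proofing: free the jaw's clamp knob, slide the jaw back, and set every block that is on the table on the bed in one row between fence and jaw, flat and face up, long sides along the bed and centred on its width. Close the jaw so that fence, blocks and jaw touch without gaps, turn the clamp knob fully tight again (clockwise), and turn the impression dial until its pointer stands at the brass index tab. Do not knock over the ink jar.

Things in the scene. Friction and masses are not known exactly. Their poses are not given: they have to be found in the camera images.
- fence_face (a point): Middle of the fixed fence's face, 38 mm above the table and 18 mm above the bed. The proofing bed is a grey steel plate 130 mm wide, 465 mm long and 20 mm thick, bolted to the table (its surface is 20 mm above the table). The aluminium fence (110 mm wide, 36 mm high above the bed) crosses it; y points from the fence along the bed towards the sliding jaw, x across the bed, z up
- jaw_face (a point): Middle of the face of the sliding jaw, 18 mm above the bed; the jaw is an aluminium bar 124 mm long across the bed, 44 mm thick and 36 mm high, that slides along the bed on guides; same axes as the fence's. Blocks go between the two faces
- jaw (a joint): Clear gap in m between fence face and jaw face, 0 to 0.29; it slides with about 2 N when the clamp is free and cannot be moved by hand force when clamped. The free jaw can be pulled or pushed along by its wing knob or pushed on its flanks
- clamp (a joint): Angle of the clamp's wing knob on top of the jaw, rad: 0 = fully free (wing across the bed, along x of the fence), 1.45 = fully tight (wing along the bed); grows clockwise seen from above. It begins to bite at about 0.9, takes about 0.3 to 0.5 N m to turn and stays where it is left
- clamp_grip (a point): Centre of the black wing of the clamp knob, on its turning axis, 22 mm behind the jaw face, about 90 mm above the table. Wing 62 mm long (its own x), 14 mm thick (its own y), 28 mm high; gripped across its thickness from above. The jaw's top is 34 mm below this point
- dial (a joint): Angle of the impression dial in rad, 0 to 3.0, growing clockwise seen from above; 0 = pointer along +x of the fence. Turns with about 0.06 N m and stays where it is left
- dial_grip (a point): Centre of the black wing of the impression dial, on its axis, about 92 mm above the table, on a dark housing at the end of the bed beyond the fence. Wing 44 mm long (its own x), 14 mm thick (its own y), 28 mm high. A white line on the dial's flat disc (35 mm radius), past one end of the wing is the pointer; it points along the wing's +x
- dial_pointer (a point): Point 36 mm out from the dial's axis in the pointer's direction
- index (a joint): Angle of the small brass index tab at the dial's rim, on the same scale as dial (equal values = pointer at the tab). The tab is 12 mm long and high, 8 mm wide, stands just outside the disc and cannot be moved
- index_mark (a point): Point on the brass index tab, 36 mm out from the dial's axis
- block1_center (a point): Centre (half-way up) of a printing block: wood with a dark cut linoleum face on top showing four long ridges; 60 mm long (its own y), 50 mm wide (its own x), 36 mm high, 60 to 130 g. Three or all of the four such blocks are present; they start flat on the table, face up
- block2_center (a point): Centre (half-way up) of a printing block: wood with a dark cut linoleum face on top showing four short cross ridges; 60 mm long (its own y), 50 mm wide (its own x), 36 mm high, 60 to 130 g. Three or all of the four such blocks are present; they start flat on the table, face up
- block3_center (a point): Centre (half-way up) of a printing block: wood with a dark cut linoleum face on top showing a cross; 60 mm long (its own y), 50 mm wide (its own x), 36 mm high, 60 to 130 g. Three or all of the four such blocks are present; they start flat on the table, face up
- block4_center (a point): Centre (half-way up) of a printing block: wood with a dark cut linoleum face on top showing four raised rectangles; 60 mm long (its own y), 50 mm wide (its own x), 36 mm high, 60 to 130 g. Three or all of the four such blocks are present; they start flat on the table, face up
- inkjar: Closed ink jar, a bystander, 56 mm wide, 65 mm high, among the blocks; origin under its centre
- tape: Roll of tape lying flat, a bystander, 72 mm across, 25 mm high, among the blocks; origin under its centre
Not all that is in view belongs to the job. Leave any blue or green look-alike of the part that bears block2_center alone.

How it is judged:
On the way, in this order (a step that is already met when the one before it is completed fails the run):
1. the clamp knob is freed (value of joint clamp below 0.55 rad), for 0.2 s.
2. every block lies flat and face up on the bed in one row between fence and jaw (y of each of block1_center, block2_center, block3_center, block4_center in the frame of fence_face above 0.02 m and y of each of block1_center, block2_center, block3_center, block4_center in the frame of jaw_face below -0.02 m and x of block1_center in the frame of fence_face between -0.02 and 0.02 m and z of each of block1_center, block2_center, block3_center, block4_center in the frame of fence_face below 0.006 m and angle between each of block1_center, block2_center, block3_center, block4_center's own z axis and vertical below 0.15 rad and angle between the y axis of each of block1_center, block2_center, block3_center, block4_center and the y axis of fence_face, either way round below 0.35 rad and x of block2_center in the frame of fence_face between -0.02 and 0.02 m and x of block3_center in the frame of fence_face between -0.02 and 0.02 m and x of block4_center in the frame of fence_face between -0.02 and 0.02 m), for 0.3 s.
3. the jaw is closed on the row without gaps and the clamp is tight (all of step 2 and angle between the y axis of each of block1_center, block2_center, block3_center, block4_center and the y axis of fence_face, either way round below 0.12 rad and (y of block2_center in the frame of block1_center between -0.064 and 0.064 m or y of block3_center in the frame of block1_center between -0.064 and 0.064 m or y of block4_center in the frame of block1_center between -0.064 and 0.064 m) and (y of block1_center in the frame of block2_center between -0.064 and 0.064 m or y of block3_center in the frame of block2_center between -0.064 and 0.064 m or y of block4_center in the frame of block2_center between -0.064 and 0.064 m) and (y of block1_center in the frame of block3_center between -0.064 and 0.064 m or y of block2_center in the frame of block3_center between -0.064 and 0.064 m or y of block4_center in the frame of block3_center between -0.064 and 0.064 m) and (y of block1_center in the frame of block4_center between -0.064 and 0.064 m or y of block2_center in the frame of block4_center between -0.064 and 0.064 m or y of block3_center in the frame of block4_center between -0.064 and 0.064 m) and y of any of block1_center, block2_center, block3_center, block4_center in the frame of fence_face below 0.0335 m and y of any of block1_center, block2_center, block3_center, block4_center in the frame of jaw_face above -0.0335 m and value of joint jaw below 0.25 m and value of joint clamp above 1.1 rad), for 0.3 s.
At the end, for the whole second after the job is handed in: Blocks flat, face up, at rest between fence and jaw, within 20 mm of the bed's middle line and 0.12 rad of its length; end blocks within 3.5 mm of fence and jaw, gaps between blocks under 4 mm; jaw gap under 0.25 m; clamp beyond 1.1 rad; dial pointer within 4.5 mm (0.125 rad) of the tab (all of step 3 and horizontal distance between dial_pointer and index_mark below 0.0045 m and linear speed of each of block1, block2, block3, block4 below 0.02 m/s); the robot touches nothing.
It fails at once if the ink jar is knocked over (angle between inkjar's own z axis and vertical above 0.7 rad).
Of block1, block2, block3, block4 only 3 to 4 are there at a start; the rules pass over those that are not, and their reading is None.
At some moment in a run one of block1, block2, block3, block4 may be knocked a few centimetres aside while the robot is not near it.
Once in a run the grip may slacken for a moment while it holds something.
It also fails if it takes over 210 s, if anything falls off the work surface, if the arm or the gripper's body presses on something with over 40 N, if the wrist force passes 120 N, or if a joint passes its speed limit or range.

## Robot

A 6-joint arm with a two-finger parallel gripper is mounted at the origin on the work surface. World frame = base frame: x ahead of the robot, y to its left, z up, the work surface at z = 0. Lengths are in m, angles in rad, forces in N, time in s.
With the tool pointing down it reaches from about 0.425 to 0.925 m from the base axis. Payload 12.5 kg.
Tool frame: the origin (TCP) lies at the very end of the fingers, on their centre line; the grasp point (between the pads) lies 19 mm behind it (ctrl.tcp_to_grasp is the distance from the TCP to the grasp point, in m); x points along the fingers, z is the direction in which the jaws open and shut, and the axes are right-handed (so a half turn about x gives the same grasp; the last joint's range is limited). The gripper opens to 85 mm and grips with 20 to 120 N. Pads are 22 mm wide; open, the fingers measure 114 mm over their backs; the gripper's body (76 mm by 85 mm) begins 54 mm behind the grasp point. The pads swing forward as they close: fully open they stand 13 mm farther back than shut.
Start: joints at [-1.363, 0.491, 1.559, -0, 1.092, -0.106], TCP at [0.193, -0.594, 0.201] pointing down, gripper open.
Joint ranges: [-3.1, 3.1], [-0.84, 2.19], [0.05, 2.79], [-1.13, 4.28], [0.06, 2.93], [-2.69, 2.69]. Speed limits (rad/s): [2.22, 2.22, 2.79, 3.14, 3.14, 3.14].

## Interface

Orientations are given as [roll, pitch, yaw] about the fixed x, y, z axes, in that order (R = Rz(yaw) Ry(pitch) Rx(roll)).
In Python, from bench import ctrl gives the robot as it stands. The module is installed in compiled form; this text tells all that it offers.
- The arm moves only by the tool play_rows, never from a script. Its argument "deltas" is a list of rows, each an object of numbers: "tx", "ty", "tz": the shift along the world's x, y, z in mm; "roll": the turn about the world's z in degrees; "claw": the gripper's target within -1 to 1 (fully open at 1, half-way at 0, shut at -1). A call has 1 to 8 rows; each row is the pose to reach, as a shift and turn from the pose commanded when the call began; what a row does not reach only later rows make up. A row lasts 1/10 s, in which the tool goes at most 50 mm and 8.59 degrees, less where a joint would pass 70% of its speed; a pose out of reach is approached as far as the arm can. A call with a gripper value outside its range is refused whole. The fingers move at their own pace and stop on an object; "newtons" is the grip in N (left out, the last holds). Time passes only in rows, so rows that repeat a pose let the fingers close. It gives the time, the measured TCP pose, the force and the opening at its end, in the units of the state.
- ctrl.sense(): the state, without advancing time (a new reading comes with each control period).
- ctrl.camera(name): name is "scene" or "top"; returns the picture (480x640x3 uint8, blue, green, red); there is no depth.
- ctrl.camera_params(name): a dict with "fx", "fy", "cx", "cy" (pixels), "cam_to_world" (4x4, takes a point from camera to world coordinates). Camera axes: x right, y up, looking along -z (the intrinsics and any distortion apply to the point x, -y, -z); pixel columns grow to the right and rows downward; lengths in m; the calibration is good to about 2 mm. A picture is of the moment at which its call begins. camera_params takes no time and is no camera call.
- ctrl.close_job(): hands the job in, once; it reports no verdict.
The state is a dict: "time": time; "joint_positions": joint angles; "dq": joint speeds; "joint_torque": joint torques, N m; "tcp_pos": TCP position; "eef_rot": TCP orientation; "wrist_force": force on the tool from outside, world axes, zero at the start; "wrist_torque": the same for the moment, N m; "grip_width": opening from 0.0 (shut) to 1.0 (fully open).
Only numpy, scipy, OpenCV 4.12 (cv2) and the standard library are available. Lean on these libraries where they do the work, as an engineer would, in place of code of your own. Each camera call takes 0.05 s, during which the arm holds its last target.

## Working session

There is one attempt and no reset: what is moved stays moved. The work goes in short steps, Python scripts to look and compute and a tool call to move; the robot and the scene stay as the last step left them, time stands still between calls to the robot, and variables do not carry over. Pictures are saved under pics/ and viewed, and the job is handed in when it is done.

Besides the shell and the picture viewer there is one more tool, called after ">>>" as a command line: name --argument value ..., lists and objects as JSON in quotes. play_rows: Moves the arm, as the interface text tells. Its arguments: {"type":"object","properties":{"deltas":{"type":"array"},"newtons":{"type":"number"}},"required":["deltas"]}

```bash
mkdir -p pics; python3 - <<'E'
from bench import ctrl
import cv2
for n in("scene","top"):
    im=ctrl.camera(n);cv2.imwrite(f"pics/{n}0.png",im)
    p=ctrl.camera_params(n);print(n,{k:(v if k!="cam_to_world" else __import__('numpy').round(v,4).tolist()) for k,v in p.items()})
s=ctrl.sense();print(s)
E
```

```text
scene {'fx': 534.5286380381187, 'fy': 534.5286380381187, 'cx': 314.092051716524, 'cy': 235.54307035427286, 'cam_to_world': [[0.4248, -0.7414, 0.5195, 1.1465], [0.9052, 0.3392, -0.2561, -0.2822], [0.0137, 0.5791, 0.8152, 1.1088], [0.0, 0.0, 0.0, 1.0]]}
top {'fx': 483.59894410552374, 'fy': 483.59894410552374, 'cx': 319.23201691059586, 'cy': 241.48331595722928, 'cam_to_world': [[0.0083, 0.9982, -0.0592, 0.4477], [-0.9997, 0.0096, 0.0227, 0.0577], [0.0232, 0.059, 0.998, 1.0639], [0.0, 0.0, 0.0, 1.0]]}
{'time': 0.1, 'joint_positions': array([-1.36258872e+00,  4.91502028e-01,  1.55936733e+00, -2.44733697e-05,
        1.09170553e+00, -1.05608320e-01]), 'dq': array([ 0.00157028, -0.00226245, -0.00166286,  0.00017358, -0.00059931,
        0.00035839]), 'joint_torque': array([ 4.81390118e-03, -6.19447589e+01, -2.62026465e+01,  4.63846987e-06,
        2.91064840e-03,  2.55912497e-06]), 'tcp_pos': array([ 0.19289658, -0.59425688,  0.20039178]), 'eef_rot': array([3.05808041, 1.56981386, 1.8011113 ]), 'wrist_force': array([ 0.26790186,  0.70082946, -0.14583847]), 'wrist_torque': array([ 0.02079858, -0.01398639, -0.00578756]), 'grip_width': 0.9991742587317544}
```

View pics/scene0.png

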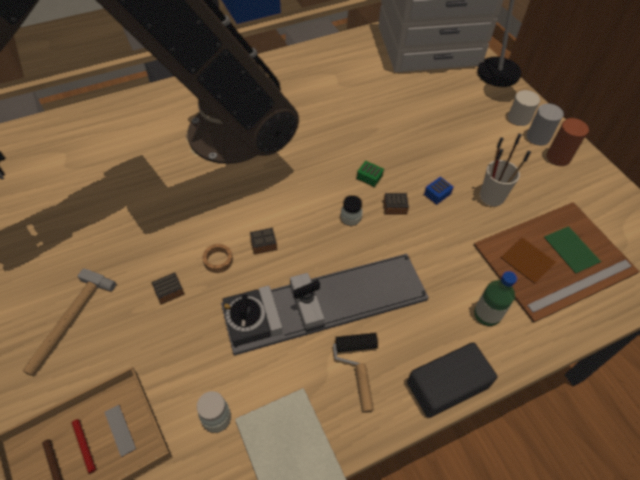

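View pics/top0.png

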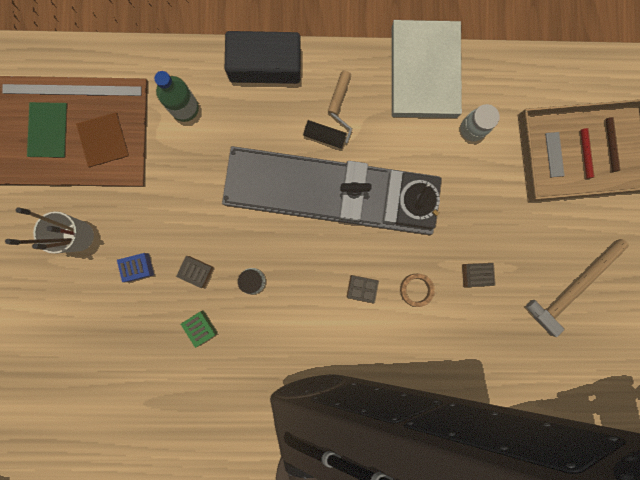

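```bash
cat > h.py <<'E'
import numpy as np, cv2
from bench import ctrl
def ray(n,u,v):
    p=ctrl.camera_params(n);T=np.array(p["cam_to_world"])
    d=np.array([(u-p["cx"])/p["fx"],-(v-p["cy"])/p["fy"],-1.0])
    return T[:3,3],T[:3,:3]@d
def onz(n,u,v,z):
    o,d=ray(n,u,v);return o+d*(z-o[2])/d[2]
def proj(n,P):
    p=ctrl.camera_params(n);T=np.array(p["cam_to_world"])
    c=T[:3,:3].T@(np.asarray(P)-T[:3,3]);return np.array([p["cx"]+p["fx"]*c[0]/-c[2],p["cy"]-p["fy"]*c[1]/-c[2]])
def crop(im,x0,y0,x1,y1,k,name):
    cv2.imwrite("pics/"+name,cv2.resize(im[y0:y1,x0:x1],None,fx=k,fy=k,interpolation=cv2.INTER_CUBIC))
E
python3 - <<'E'
from h import *
im=cv2.imread("pics/top0.png")
crop(im,300,130,460,250,5,"c1.png"); crop(im,100,235,300,355,4,"c2.png"); crop(im,320,240,520,330,4,"c3.png")
s=cv2.imread("pics/scene0.png")
crop(s,210,250,440,360,3.4,"c4.png")
E
```

```text
(no output)
```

View pics/c1.png

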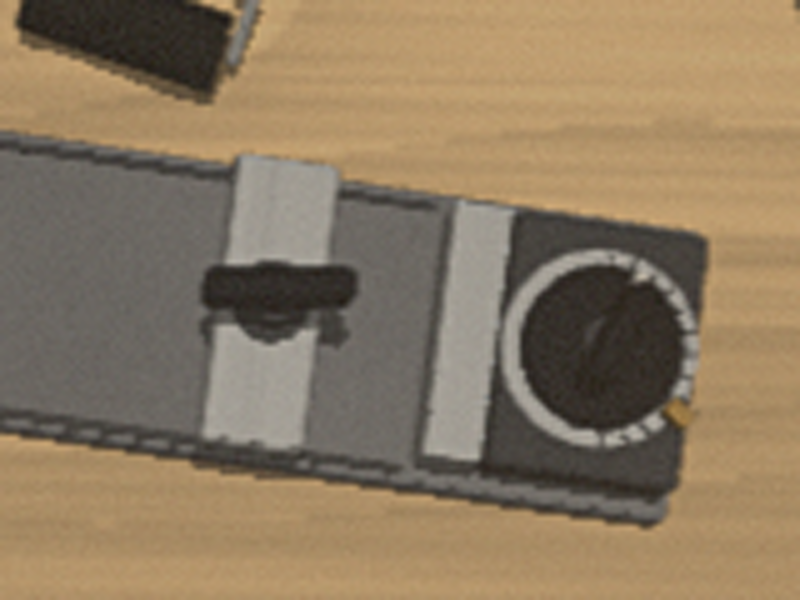

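View pics/c2.png

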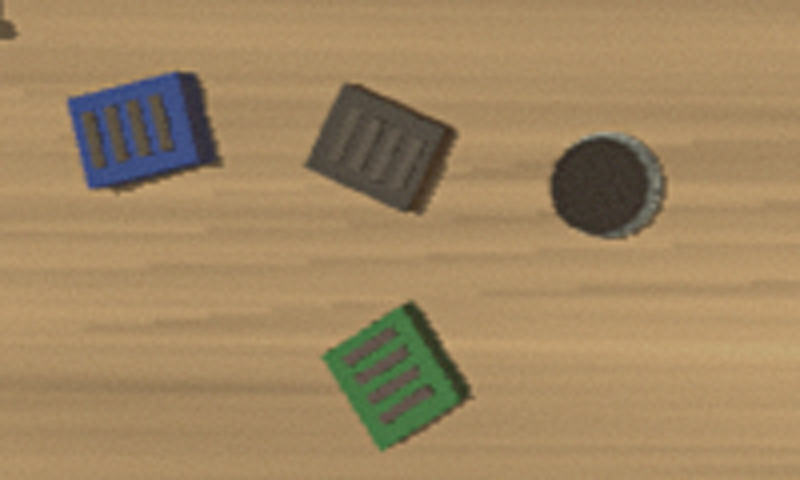

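View pics/c3.png

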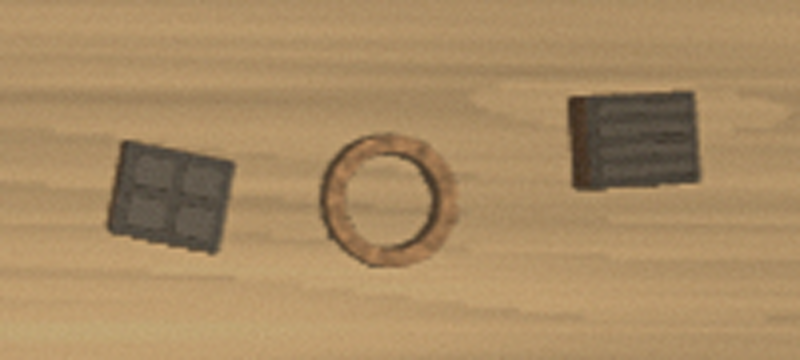

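View pics/c4.png

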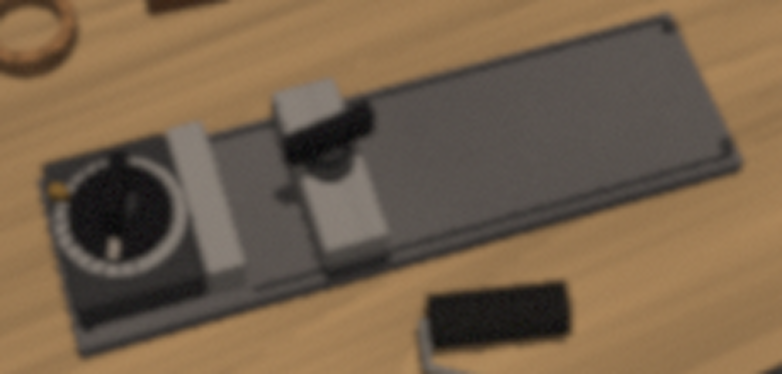

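```bash
cat >> h.py <<'E'
from scipy.spatial.transform import Rotation as Ro
def state():
    s=ctrl.sense();R=Ro.from_euler('xyz',s["eef_rot"]).as_matrix()
    z=R[:,2];print("t",round(s["time"],2),"tcp",np.round(s["tcp_pos"],4),"x",np.round(R[:,0],3),"open dir deg",round(np.degrees(np.arctan2(z[1],z[0])),2),"F",np.round(s["wrist_force"],1),"T",np.round(s["wrist_torque"],2),"w",round(s["grip_width"],3),"q",np.round(s["joint_positions"],2));return s
def blocks(im,zt,n="top",amin=200,amax=1500,sat=75,vmax=110):
    hsv=cv2.cvtColor(im,cv2.COLOR_BGR2HSV)
    m=((hsv[...,2]<vmax)&(hsv[...,1]<sat)).astype(np.uint8)*255
    m=cv2.morphologyEx(m,cv2.MORPH_OPEN,np.ones((3,3)))
    m=cv2.morphologyEx(m,cv2.MORPH_CLOSE,np.ones((3,3)))
    out=[]
    for c in cv2.findContours(m,cv2.RETR_EXTERNAL,cv2.CHAIN_APPROX_NONE)[0]:
        if amin<cv2.contourArea(c)<amax:
            W=np.array([onz(n,u,v,zt)[:2] for u,v in c[:,0,:].astype(float)],np.float32)
            (cx,cy),(w,h),a=cv2.minAreaRect(W*1000)
            if w<h: w,h,a=h,w,a+90
            out.append((c[:,0].mean(0).round(),round(cx,1),round(cy,1),round(w,1),round(h,1),round((a+90)%180-90,1)))
    return out
E
python3 - <<'E'
from h import *
state()
im=cv2.imread("pics/top0.png")
for b in blocks(im,.036): print(b)
P=lambda u,v,z:onz("top",300+u/5,130+v/5,z)
f1=P(455,200,.056);f2=P(422,455,.056);print("fence",f1,f2,np.linalg.norm(f1-f2))
j1=P(340,165,.056);j2=P(303,450,.056);print("jaw face",j1,j2,np.linalg.norm(j1-j2))
k1=P(238,155,.056);k2=P(203,440,.056);print("jaw back",k1,k2)
for a,b,n in((f1,f2,'f'),(j1,j2,'j'),(k1,k2,'k')):
    d=a-b;print(n,"x-axis deg",np.degrees(np.arctan2(d[1],d[0])))
print("bedleft",onz("top",233,148,.02),onz("top",223,203,.02))
w1=P(203,288,.104);w2=P(357,286,.104);print("wing",w1,w2,(w1+w2)/2)
c=P(605,345,.075);p=P(637,272,.075);t=P(680,413,.08);print("dial",c,p,t)
for q in(p,t):
    d=(q-c);print(np.degrees(np.arctan2(d[1],d[0])),np.linalg.norm(d))
E
```

```text
t 0.1 tcp [ 0.1929 -0.5943  0.2004] x [-0.     0.001 -1.   ] open dir deg -72.02 F [ 0.3  0.7 -0.1] T [ 0.02 -0.01 -0.01] w 0.999 q [-1.36  0.49  1.56 -0.    1.09 -0.11]
(array([626., 470.]), 42.0, -607.6, 71.8, 53.3, 89.9)
(array([363., 289.]), 409.1, -58.5, 56.7, 47.5, 80.2)
(array([480., 274.]), 441.6, -309.9, 56.1, 46.6, -86.7)
(array([193., 272.]), 442.8, 299.7, 57.9, 47.5, 66.2)
(array([ 48., 231.]), 529.1, 603.6, 54.0, 40.2, -87.6)
(array([ 80., 236.]), 515.1, 535.6, 71.1, 49.1, -8.7)
(array([421., 179.]), 641.9, -183.3, 84.7, 34.0, 85.9)
(array([473., 128.]), 756.5, -297.1, 57.4, 51.3, 46.8)
(array([184., 108.]), 791.8, 326.8, 62.5, 47.2, -55.8)
fence [ 0.66035392 -0.11577177  0.056     ] [ 0.55191512 -0.10180259  0.056     ] 0.10933485558004664
jaw face [ 0.6746671  -0.06698526  0.056     ] [ 0.55348949 -0.05169804  0.056     ] 0.12213808931616887
jaw back [ 0.6783582  -0.02377778  0.056     ] [ 0.55725225 -0.00965917  0.056     ]
f x-axis deg -7.34046823907901
j x-axis deg -7.190193310482077
k x-axis deg -6.6495610061527834
bedleft [0.71186079 0.22354367 0.02      ] [0.59101648 0.24282878 0.02      ]
wing [ 0.61324695 -0.00610608  0.104     ] [ 0.61481551 -0.06800443  0.104     ] [ 0.61403123 -0.03705525  0.104     ]
dial [ 0.5964949  -0.17479917  0.075     ] [ 0.62715118 -0.18827187  0.075     ] [ 0.56792486 -0.20452756  0.08      ]
-23.72432473890299 0.03348613222061591
-133.8617216666061 0.04153341150455042
```

>>> play_rows --deltas '[{"tx":28,"ty":37,"tz":0,"roll":8.5,"claw":1},{"tx":56,"ty":74,"tz":0,"roll":17,"claw":1},{"tx":84,"ty":111,"tz":0,"roll":25.5,"claw":1},{"tx":112,"ty":148,"tz":0,"roll":34,"claw":1},{"tx":140,"ty":185,"tz":0,"roll":42.5,"claw":1},{"tx":168,"ty":222,"tz":0,"roll":51,"claw":1},{"tx":196,"ty":259,"tz":0,"roll":59.5,"claw":1},{"tx":224,"ty":296,"tz":0,"roll":68,"claw":1}]' --newtons 60

```text
time: 0.9
tcp_pos: [0.4177, -0.2968, 0.2008]
eef_rot: [2.247, 1.571, 2.183]
wrist_force: [-0.1, -0.6, -0.0]
grip_width: 1.001
```

```bash
python3 - <<'E'
from h import *
state()
for n in("scene","top"): cv2.imwrite(f"pics/{n}1.png",ctrl.camera(n))
state()
a=cv2.imread("pics/scene1.png");b=cv2.imread("pics/top1.png")
cv2.imwrite("pics/d1.png",cv2.resize(np.hstack([a,b]),(800,300)))
E
```

```text
t 0.9 tcp [ 0.4177 -0.2968  0.2008] x [-0.  0. -1.] open dir deg -3.68 F [-0.1 -0.6 -0. ] T [-0.04  0.01 -0.01] w 1.001 q [-0.75  0.33  1.83  0.    0.98 -0.68]
t 1.0 tcp [ 0.4191 -0.2947  0.2009] x [ 0.     0.001 -1.   ] open dir deg -3.48 F [-1.  -0.8 -0. ] T [ 0.01 -0.04  0.05] w 1.001 q [-0.74  0.33  1.83  0.    0.98 -0.68]
```

View pics/d1.png

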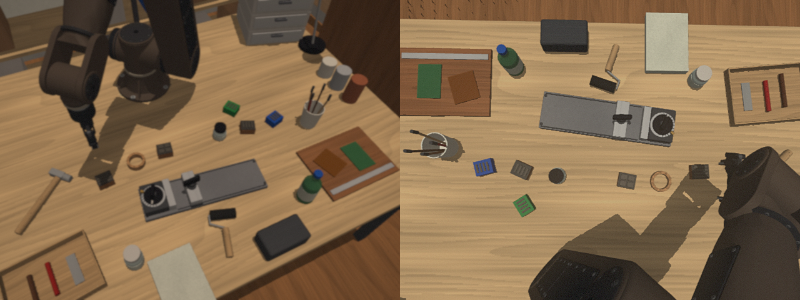

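```bash
python3 - <<'E'
from h import *
for P in([.614,-.037,.104],[.614,-.037,.09],[.613,-.006,.104],[.615,-.068,.104]): 
    q=proj("scene",P);print(P,q,(q-[210,250])*3.4, (proj("top",P)-[300,130])*5)
s=cv2.imread("pics/scene0.png")
crop(s,270,260,350,320,10,"c5.png")
E
```

```text
[0.614, -0.037, 0.104] [305.81616239 283.51002902] [325.77495214 113.93409866] [279.92172576 287.0747505 ]
[0.614, -0.037, 0.09] [305.80954613 286.74605957] [325.75245684 124.93660252] [276.51303566 292.94268037]
[0.613, -0.006, 0.104] [318.53452455 278.00688785] [369.01738347  95.22341867] [202.73223236 288.60769683]
[0.615, -0.068, 0.104] [292.91071779 289.09411938] [281.89644049 132.92000589] [356.98986748 285.54421415]
```

View pics/c5.png

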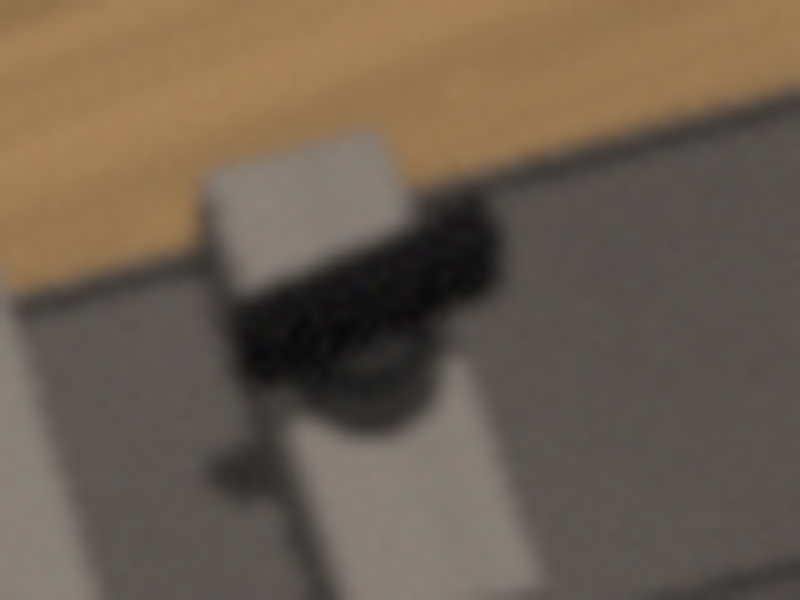

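>>> play_rows --deltas '[{"tx":33,"ty":43,"roll":5},{"tx":66,"ty":86,"roll":5},{"tx":99,"ty":129,"roll":5},{"tx":132,"ty":172,"roll":5},{"tx":165,"ty":215,"tz":-10,"roll":5},{"tx":198,"ty":258,"tz":-40,"roll":5},{"tx":198,"ty":259,"tz":-60,"roll":5},{"tx":198,"ty":259,"tz":-60,"roll":5}]'

```text
invalid input
```

```bash
python3 - <<'E'
from h import *
state()
for n in("scene","top"): cv2.imwrite(f"pics/{n}2.png",ctrl.camera(n))
state()
a=cv2.imread("pics/scene2.png")
crop(a,200,200,360,320,5,"d2.png")
E
```

```text
t 1.0 tcp [ 0.4191 -0.2947  0.2009] x [ 0.     0.001 -1.   ] open dir deg -3.48 F [-1.  -0.8 -0. ] T [ 0.01 -0.04  0.05] w 1.001 q [-0.74  0.33  1.83  0.    0.98 -0.68]
t 1.1 tcp [ 0.4174 -0.2977  0.2008] x [-0.  0. -1.] open dir deg -3.94 F [0.1 0.2 0.2] T [-0.03 -0.   -0.  ] w 0.998 q [-0.75  0.33  1.83 -0.    0.98 -0.68]
```

View pics/d2.png

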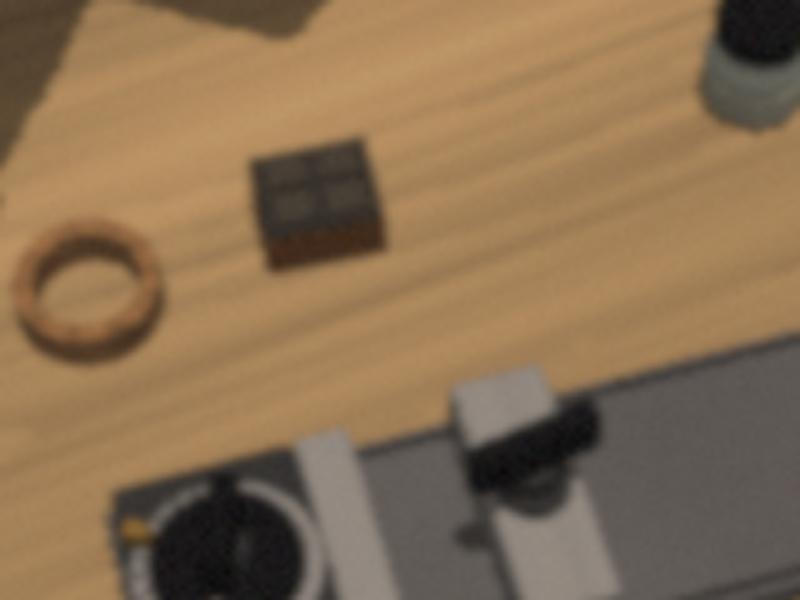

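>>> play_rows --deltas '[{"tx":33,"ty":43,"tz":0,"roll":5.5,"claw":1},{"tx":66,"ty":86,"tz":0,"roll":5.5,"claw":1},{"tx":99,"ty":130,"tz":0,"roll":5.5,"claw":1},{"tx":132,"ty":173,"tz":0,"roll":5.5,"claw":1},{"tx":165,"ty":217,"tz":-10,"roll":5.5,"claw":1},{"tx":194,"ty":254,"tz":-40,"roll":5.5,"claw":1},{"tx":199,"ty":261,"tz":-60,"roll":5.5,"claw":1},{"tx":199,"ty":261,"tz":-60,"roll":5.5,"claw":1}]'

```text
time: 1.9
tcp_pos: [0.6158, -0.0358, 0.1365]
eef_rot: [2.899, 1.565, 2.925]
wrist_force: [-1.2, 0.7, 0.1]
grip_width: 1.002
```

```bash
python3 - <<'E'
from h import *
state()
for n in("scene","top"): cv2.imwrite(f"pics/{n}2.png",ctrl.camera(n))
a=cv2.imread("pics/scene2.png")
crop(a,220,170,380,330,3.5,"d2.png")
E
```

```text
t 1.9 tcp [ 0.6158 -0.0358  0.1365] x [-0.006  0.001 -1.   ] open dir deg 1.49 F [-1.2  0.7  0.1] T [-0.02  0.07 -0.03] w 1.002 q [-0.17  0.55  1.64  0.    0.95 -0.19]
```

View pics/d2.png

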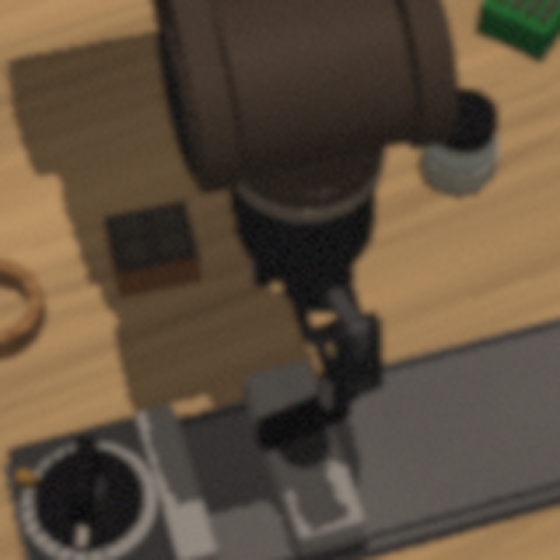

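```bash
python3 - <<'E'
from h import *
s=state()
print((proj("scene",s["tcp_pos"])-[220,170])*3.5)
for n in("scene","top"): cv2.imwrite(f"pics/{n}3.png",ctrl.camera(n))
a=cv2.imread("pics/scene3.png");b=cv2.imread("pics/top3.png")
crop(a,250,220,350,320,6,"d3.png");crop(b,290,130,450,250,5,"d3b.png")
E
```

```text
t 2.0 tcp [ 0.6157 -0.0384  0.14  ] x [-0.002  0.    -1.   ] open dir deg 1.42 F [-0.4 -0.6  0.3] T [-0.04  0.06  0.  ] w 0.996 q [-0.17  0.54  1.64 -0.    0.95 -0.19]
[299.51939825 370.14750951]
```

View pics/d3.png

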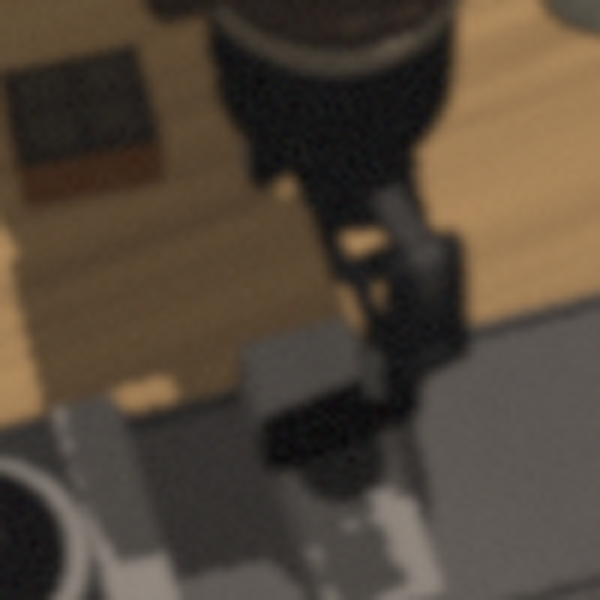

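View pics/d3b.png

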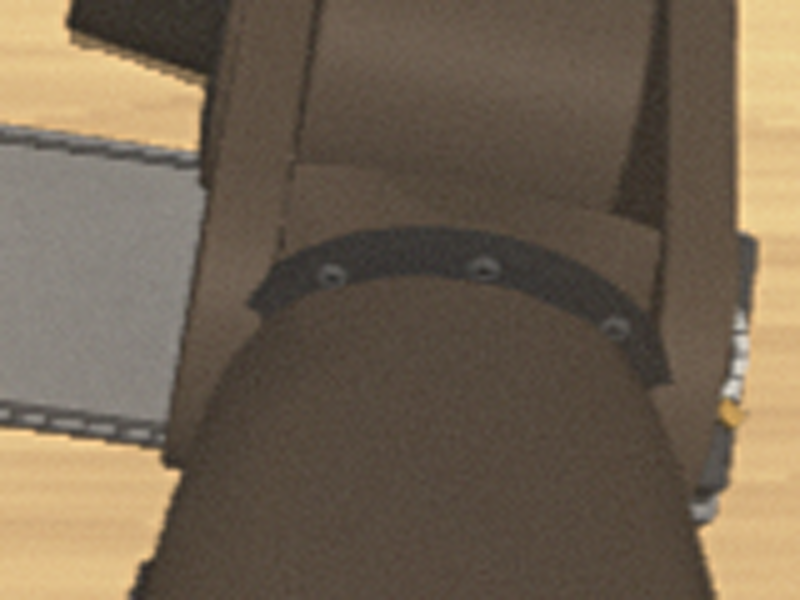

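>>> play_rows --deltas '[{"tx":0,"ty":1,"tz":-25,"roll":0,"claw":1},{"tx":0,"ty":1,"tz":-50,"roll":0,"claw":1},{"tx":0,"ty":1,"tz":-67,"roll":0,"claw":0.3},{"tx":0,"ty":1,"tz":-67,"roll":0,"claw":-0.4},{"tx":0,"ty":1,"tz":-67,"roll":0,"claw":-1},{"tx":0,"ty":1,"tz":-67,"roll":0,"claw":-1},{"tx":0,"ty":1,"tz":-67,"roll":0,"claw":-1},{"tx":0,"ty":1,"tz":-67,"roll":0,"claw":-1}]' --newtons 60

```text
time: 2.9
tcp_pos: [0.6162, -0.0366, 0.0747]
eef_rot: [-0.198, 1.569, -0.172]
wrist_force: [-0.7, -0.7, -0.4]
grip_width: 0.001
```

```bash
python3 -c "
from h import *
state()"
```

```text
t 2.9 tcp [ 0.6162 -0.0366  0.0747] x [ 0.001 -0.    -1.   ] open dir deg 1.47 F [-0.7 -0.7 -0.4] T [ 0.01 -0.01 -0.05] w 0.001 q [-0.17  0.62  1.7  -0.    0.82 -0.19]
```

```bash
python3 - <<'E'
from h import *
for n in("scene","top"): cv2.imwrite(f"pics/{n}4.png",ctrl.camera(n))
a=cv2.imread("pics/scene4.png")
crop(a,250,220,350,320,6,"d4.png");print((proj("scene",ctrl.sense()["tcp_pos"])-[250,220])*6)
E
```

```text
[338.43821156 425.65400897]
```

View pics/d4.png

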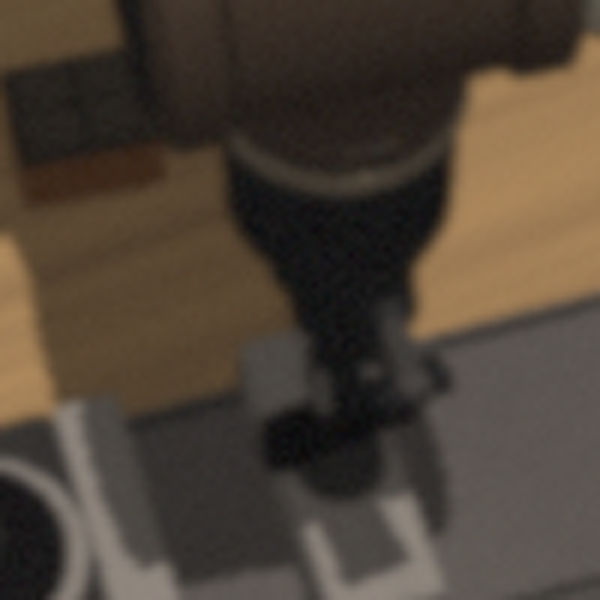

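```bash
python3 - <<'E'
from h import *
out=[]
for f in("scene0","scene4"):
    a=cv2.imread(f"pics/{f}.png")[262:312,280:340].astype(float)
    a=np.clip((a/90)**.6*255,0,255).astype(np.uint8)
    out.append(cv2.resize(a,None,fx=6.6,fy=6.6,interpolation=cv2.INTER_LANCZOS4))
cv2.imwrite("pics/d5.png",np.hstack(out))
E
```

```text
(no output)
```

View pics/d5.png

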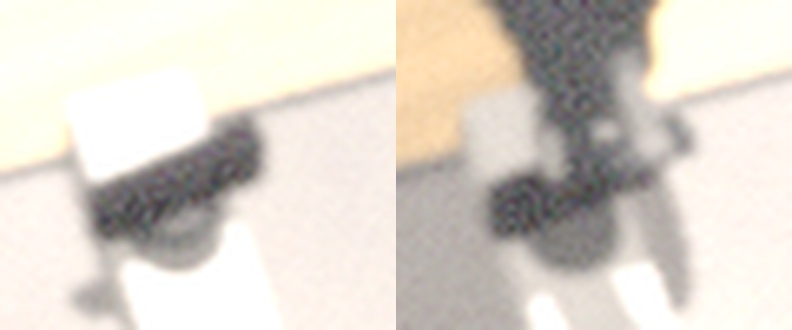

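```bash
python3 - <<'E'
from h import *
T=np.array([.6157,-.0384,.14])
for d in([0,0,0],[.05,0,0],[-.05,0,0],[0,.05,0],[0,-.05,0],[0,0,.04],[.05,0,.04],[-.05,0,.04]): print(d,((proj("scene",T+d)-[250,220])*6).round())
E
```

```text
[0, 0, 0] [333. 335.]
[0.05, 0, 0] [394. 448.]
[-0.05, 0, 0] [276. 226.]
[0, 0.05, 0] [461. 284.]
[0, -0.05, 0] [203. 386.]
[0, 0, 0.04] [333. 274.]
[0.05, 0, 0.04] [396. 389.]
[-0.05, 0, 0.04] [274. 164.]
```

>>> play_rows --deltas '[{"tx":0,"ty":0,"tz":0,"roll":4,"claw":-1},{"tx":0,"ty":0,"tz":0,"roll":8,"claw":-1}]'

```text
time: 3.2
tcp_pos: [0.616, -0.0364, 0.0741]
eef_rot: [-0.269, 1.571, -0.101]
wrist_force: [-0.4, -1.0, 0.0]
grip_width: -0.002
```

```bash
python3 - <<'E'
from h import *
state()
for n in("scene","top"): cv2.imwrite(f"pics/{n}5.png",ctrl.camera(n))
out=[]
for f in("scene4","scene5"):
    a=cv2.imread(f"pics/{f}.png")[262:312,280:340].astype(float)
    a=np.clip((a/90)**.6*255,0,255).astype(np.uint8)
    out.append(cv2.resize(a,None,fx=6.6,fy=6.6,interpolation=cv2.INTER_LANCZOS4))
cv2.imwrite("pics/d6.png",np.hstack(out))
E
```

```text
t 3.2 tcp [ 0.616  -0.0364  0.0741] x [ 0. -0. -1.] open dir deg 9.64 F [-0.4 -1.   0. ] T [-0.07  0.03 -0.02] w -0.002 q [-0.17  0.63  1.7   0.    0.82 -0.33]
```

View pics/d6.png

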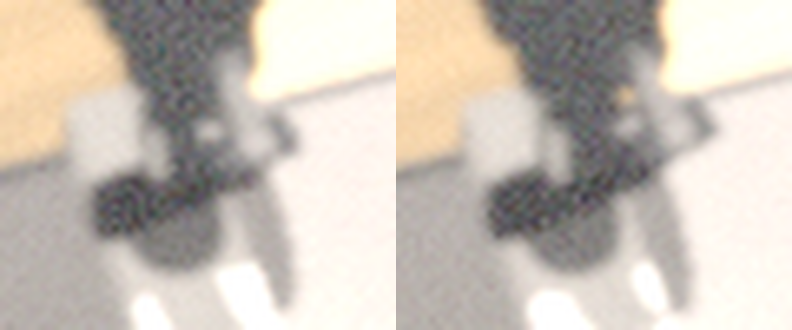

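```bash
python3 - <<'E'
from h import *
out=[]
for f,T in(("scene1",[.4177,-.2968,.2008]),("top1",[.4177,-.2968,.2008]),("scene3",[.6157,-.0384,.14])):
    n="top" if "top" in f else "scene"
    im=cv2.imread(f"pics/{f}.png")
    c=proj(n,T).round().astype(int);
    for d in([.0,0,0],[.04,0,0],[0,.04,0]):
        p=proj(n,np.array(T)+d).round().astype(int);cv2.circle(im,tuple(int(q) for q in p),0,((0,0,255) if d[0] else (0,255,0) if d[1] else (255,255,0)),-1)
    a=im[c[1]-40:c[1]+25,c[0]-32:c[0]+32].astype(float)
    a=np.clip((a/140)**.6*255,0,255).astype(np.uint8)
    out.append(cv2.resize(a,(266,270),interpolation=cv2.INTER_CUBIC))
cv2.imwrite("pics/d7.png",np.hstack(out))
E
```

```text
(no output)
```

View pics/d7.png

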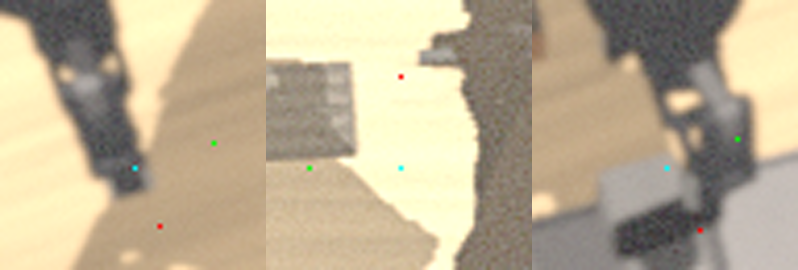

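>>> play_rows --deltas '[{"tx":0,"ty":0,"tz":30,"roll":-4,"claw":-1},{"tx":0,"ty":0,"tz":60,"roll":-8,"claw":-1},{"tx":0,"ty":0,"tz":60,"roll":-8,"claw":-1}]'

```text
time: 3.6
tcp_pos: [0.6176, -0.0367, 0.1377]
eef_rot: [-0.184, 1.565, -0.162]
wrist_force: [0.5, 0.1, 0.2]
grip_width: 0.001
```

```bash
python3 - <<'E'
from h import *
s=state()
cv2.imwrite("pics/scene6.png",ctrl.camera("scene"));
out=[]
im=cv2.imread("pics/scene6.png");T=s["tcp_pos"]
a=im[250:310,270:340].astype(float)
a=np.clip((a/110)**.6*255,0,255).astype(np.uint8)
a=cv2.resize(a,None,fx=10,fy=10,interpolation=cv2.INTER_CUBIC)
for d,c in(([.0,0,0],(0,0,255)),([0,0,.02],(0,255,0)),([0,0,-.036],(255,0,0))):
    p=(proj("scene",np.array(T)+d)-[270,250])*10;cv2.circle(a,tuple(int(q) for q in p),4,c,-1)
cv2.imwrite("pics/d8.png",a)
E
```

```text
t 3.6 tcp [ 0.6176 -0.0367  0.1377] x [ 0.006 -0.001 -1.   ] open dir deg 1.25 F [0.5 0.1 0.2] T [ 0.1  -0.01  0.07] w 0.001 q [-0.17  0.55  1.65  0.    0.94 -0.19]
```

View pics/d8.png

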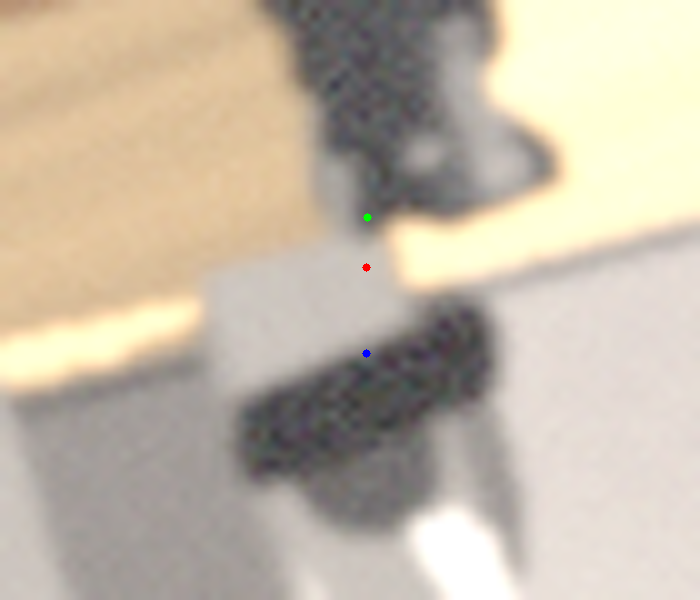

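>>> play_rows --deltas '[{"tx":0,"ty":0,"tz":0,"roll":0,"claw":1},{"tx":0,"ty":0,"tz":0,"roll":0,"claw":1},{"tx":0,"ty":0,"tz":0,"roll":0,"claw":1},{"tx":0,"ty":0,"tz":0,"roll":0,"claw":1}]'

```text
time: 4.05
tcp_pos: [0.6157, -0.0365, 0.1333]
eef_rot: [2.931, 1.57, 2.957]
wrist_force: [0.3, 0.6, 0.0]
grip_width: 0.677
```

```bash
python3 - <<'E'
from h import *
s=state()
im=ctrl.camera("scene");cv2.imwrite("pics/scene7.png",im)
T=s["tcp_pos"]
a=im[210:310,260:360].astype(float)
a=np.clip((a/110)**.6*255,0,255).astype(np.uint8)
a=cv2.resize(a,None,fx=6,fy=6,interpolation=cv2.INTER_CUBIC)
for d,c in(([.0,0,0],(0,0,255)),([0.0425,0,0],(0,255,0)),([.0425,0,.013],(255,0,0)),([-.0425,0,.013],(255,0,255))):
    p=(proj("scene",np.array(T)+d)-[260,210])*6;cv2.circle(a,tuple(int(q) for q in p),4,c,-1)
cv2.imwrite("pics/d9.png",a)
E
```

```text
t 4.05 tcp [ 0.6157 -0.0365  0.1333] x [-0.001  0.    -1.   ] open dir deg 1.47 F [0.3 0.6 0. ] T [ 0.04 -0.02 -0.06] w 0.677 q [-0.17  0.55  1.65  0.    0.94 -0.19]
```

View pics/d9.png

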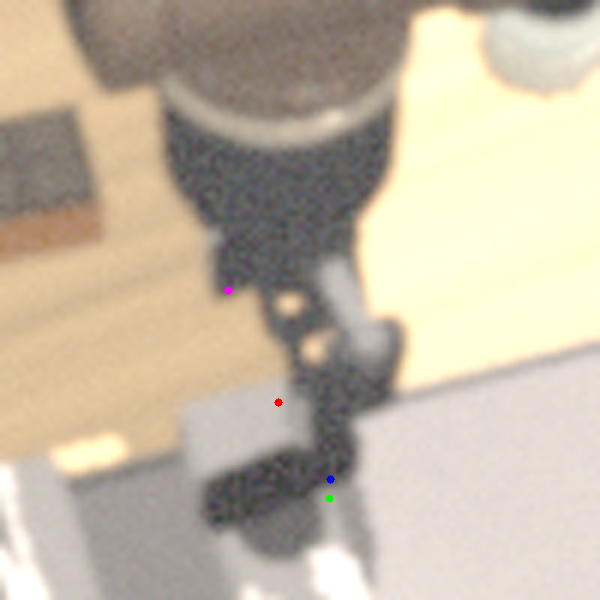

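```bash
python3 - <<'E'
from h import *
for z in(.085,.095,.104): print(z,onz("top",356,130+265/5,z),onz("scene",304,285.5,z),"near edge bottom z-.028",onz("top",356,130+312/5,z-.028),onz("scene",307.5,293,z-.028))
E
```

```text
0.085 [ 0.62640338 -0.0388716   0.085     ] [ 0.60685663 -0.03810443  0.085     ] near edge bottom z-.028 [ 0.6115712  -0.04170839  0.057     ] [ 0.61297758 -0.03232491  0.057     ]
0.095 [ 0.62457811 -0.03788535  0.095     ] [ 0.61212691 -0.04048859  0.095     ] near edge bottom z-.028 [ 0.60994399 -0.0407214   0.067     ] [ 0.61804938 -0.03470055  0.067     ]
0.104 [ 0.62293537 -0.03699773  0.104     ] [ 0.61687017 -0.04263433  0.104     ] near edge bottom z-.028 [ 0.6084795 -0.0398331  0.076    ] [ 0.622614   -0.03683862  0.076     ]
```

>>> play_rows --deltas '[{"tx":0,"ty":0,"tz":-20,"roll":0,"claw":1},{"tx":0,"ty":0,"tz":-50,"roll":0,"claw":1},{"tx":0,"ty":0,"tz":-71,"roll":0,"claw":0.3},{"tx":0,"ty":0,"tz":-71,"roll":0,"claw":-0.4},{"tx":0,"ty":0,"tz":-71,"roll":0,"claw":-1},{"tx":0,"ty":0,"tz":-71,"roll":0,"claw":-1},{"tx":0,"ty":0,"tz":-71,"roll":0,"claw":-1},{"tx":0,"ty":0,"tz":-71,"roll":0,"claw":-1}]' --newtons 60

```text
time: 4.9
tcp_pos: [0.6185, -0.0366, 0.0647]
eef_rot: [-0.112, 1.564, -0.086]
wrist_force: [7.3, 1.3, 0.2]
grip_width: 0.143
```

```bash
python3 - <<'E'
from h import *
s=state()
im=ctrl.camera("scene");cv2.imwrite("pics/scene8.png",im)
T=s["tcp_pos"]
a=im[230:310,260:360].astype(float)
a=np.clip((a/110)**.6*255,0,255).astype(np.uint8)
a=cv2.resize(a,None,fx=7,fy=7,interpolation=cv2.INTER_CUBIC)
cv2.imwrite("pics/d10.png",a)
E
```

```text
t 4.9 tcp [ 0.6185 -0.0366  0.0647] x [ 0.007 -0.001 -1.   ] open dir deg 1.46 F [7.3 1.3 0.2] T [ 0.25 -1.19 -0.14] w 0.143 q [-0.17  0.64  1.7   0.    0.79 -0.19]
```

View pics/d10.png

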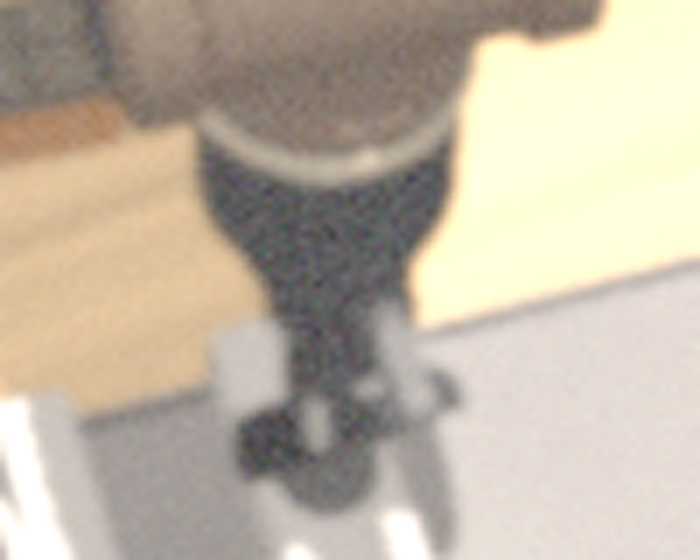

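>>> play_rows --deltas '[{"tx":2,"ty":0,"tz":0,"roll":4,"claw":-1},{"tx":2,"ty":0,"tz":0,"roll":12,"claw":-1},{"tx":2,"ty":0,"tz":0,"roll":20,"claw":-1},{"tx":2,"ty":0,"tz":0,"roll":28,"claw":-1},{"tx":2,"ty":0,"tz":0,"roll":36,"claw":-1},{"tx":2,"ty":0,"tz":0,"roll":44,"claw":-1},{"tx":2,"ty":0,"tz":0,"roll":52,"claw":-1},{"tx":2,"ty":0,"tz":0,"roll":60,"claw":-1}]' --newtons 80

```text
time: 5.75
tcp_pos: [0.6185, -0.0366, 0.0645]
eef_rot: [-1.166, 1.569, -0.088]
wrist_force: [-1.7, -0.6, 4.4]
grip_width: 0.127
```

```bash
python3 -c "
from h import *
state()"
```

```text
t 5.75 tcp [ 0.6185 -0.0366  0.0645] x [ 0.002 -0.    -1.   ] open dir deg 61.77 F [-1.7 -0.6  4.4] T [-0.24  0.23 -0.36] w 0.127 q [-0.17  0.64  1.7   0.    0.8  -1.24]
```

>>> play_rows --deltas '[{"tx":0,"ty":0,"tz":0,"roll":8,"claw":-1},{"tx":0,"ty":0,"tz":0,"roll":16,"claw":-1},{"tx":0,"ty":0,"tz":0,"roll":21,"claw":-1},{"tx":0,"ty":0,"tz":0,"roll":21,"claw":-1}]'

```text
time: 6.15
tcp_pos: [0.6185, -0.0367, 0.0644]
eef_rot: [-1.614, 1.569, -0.173]
wrist_force: [-1.6, 0.3, 8.2]
grip_width: 0.127
```

>>> play_rows --deltas '[{"tx":1.2,"ty":10,"tz":0,"roll":0,"claw":-1},{"tx":4,"ty":32,"tz":0,"roll":0,"claw":-1},{"tx":7.5,"ty":60,"tz":0,"roll":0,"claw":-1},{"tx":11,"ty":90,"tz":0,"roll":0,"claw":-1},{"tx":14.8,"ty":120,"tz":0,"roll":0,"claw":-1}]'

```text
time: 6.65
tcp_pos: [0.6344, 0.0839, 0.0645]
eef_rot: [-1.611, 1.566, -0.174]
wrist_force: [5.2, -4.9, 1.5]
grip_width: 0.128
```

```bash
python3 -c "
from h import *
state()"
```

```text
t 6.65 tcp [0.6344 0.0839 0.0645] x [ 0.004 -0.001 -1.   ] open dir deg 82.36 F [ 5.2 -4.9  1.5] T [-0.99 -0.96  0.03] w 0.128 q [ 0.03  0.66  1.65 -0.    0.83 -1.41]
```

>>> play_rows --deltas '[{"tx":4,"ty":25,"tz":0,"roll":0,"claw":-1},{"tx":8,"ty":55,"tz":0,"roll":0,"claw":-1},{"tx":12,"ty":85,"tz":0,"roll":0,"claw":-1},{"tx":16,"ty":110,"tz":0,"roll":0,"claw":-1},{"tx":16,"ty":110,"tz":0,"roll":0,"claw":-1}]'

```text
time: 7.15
tcp_pos: [0.6496, 0.1969, 0.0645]
eef_rot: [-1.05, 1.567, 0.39]
wrist_force: [-1.0, 1.1, 7.0]
grip_width: 0.134
```

```bash
python3 -c "
from h import *
state()
cv2.imwrite('pics/scene9.png',ctrl.camera('scene'))"
```

```text
t 7.15 tcp [0.6496 0.1969 0.0645] x [ 0.003  0.001 -1.   ] open dir deg 82.52 F [-1.   1.1  7. ] T [0.06 0.13 0.  ] w 0.134 q [ 0.2   0.71  1.54  0.    0.89 -1.24]
```

View pics/scene9.png

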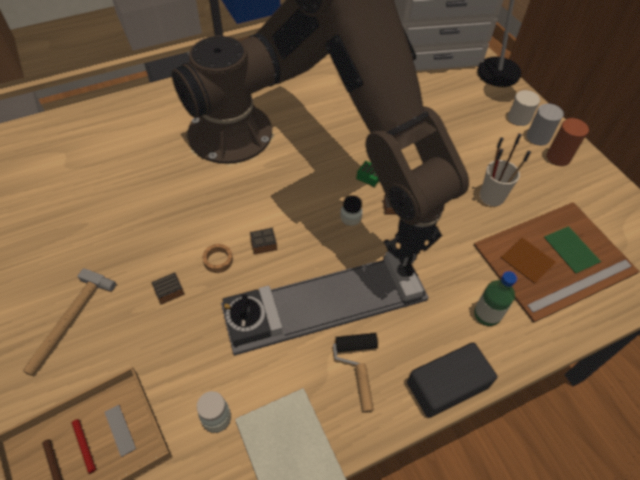

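>>> play_rows --deltas '[{"tx":0,"ty":0,"tz":0,"roll":0,"claw":1},{"tx":0,"ty":0,"tz":0,"roll":0,"claw":1},{"tx":0,"ty":0,"tz":5,"roll":0,"claw":1},{"tx":0,"ty":0,"tz":40,"roll":0,"claw":1},{"tx":0,"ty":0,"tz":80,"roll":-7,"claw":1},{"tx":-30,"ty":15,"tz":110,"roll":-15,"claw":1},{"tx":-60,"ty":30,"tz":120,"roll":-23,"claw":1},{"tx":-90,"ty":45,"tz":120,"roll":-31,"claw":1}]'

```text
time: 8.0
tcp_pos: [0.5585, 0.2386, 0.1854]
eef_rot: [-0.583, 1.567, 0.309]
wrist_force: [0.5, 0.6, -0.0]
grip_width: 1.002
```

```bash
python3 - <<'E'
from h import *
state()
for n in("scene","top"): cv2.imwrite(f"pics/{n}10.png",ctrl.camera(n))
im=cv2.imread("pics/top10.png")
for b in blocks(im,.036): print(b)
print("jar",onz("top",100+600/4,235+187/4,.065))
a=cv2.imread("pics/scene10.png")
cv2.imwrite("pics/d11.png",cv2.resize(np.hstack([a,im]),(800,300)))
E
```

```text
t 8.0 tcp [0.5585 0.2386 0.1854] x [ 0.004  0.001 -1.   ] open dir deg 51.06 F [ 0.5  0.6 -0. ] T [-0.02  0.02  0.04] w 1.002 q [ 0.3   0.48  1.63  0.    1.03 -0.6 ]
(array([270., 468.]), 32.7, 136.0, 105.5, 46.1, -74.0)
(array([235., 357.]), 252.4, 212.9, 240.2, 60.7, 12.1)
(array([478., 275.]), 439.8, -310.1, 56.0, 47.0, 89.4)
(array([184., 272.]), 437.5, 319.8, 79.7, 37.0, 84.8)
(array([ 82., 235.]), 519.7, 532.1, 65.9, 36.4, 4.1)
(array([409., 220.]), 563.5, -159.4, 111.4, 44.9, 82.5)
(array([420., 199.]), 602.3, -180.5, 68.5, 68.4, 49.0)
(array([420., 179.]), 642.7, -183.4, 84.5, 33.3, 87.5)
(array([170., 178.]), 642.5, 353.6, 71.2, 31.9, -74.9)
(array([243., 171.]), 658.3, 197.7, 60.6, 32.0, 0.9)
(array([325., 134.]), 741.3, 24.9, 85.5, 31.9, 71.4)
(array([184., 108.]), 791.3, 325.5, 60.3, 43.6, -53.2)
jar [0.42279267 0.1764184  0.065     ]
```

View pics/d11.png

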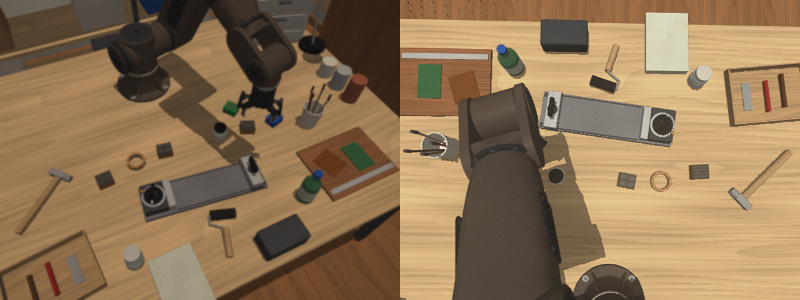

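>>> play_rows --deltas '[{"tx":-30,"ty":15,"tz":-5,"roll":-8.5,"claw":1},{"tx":-60,"ty":31,"tz":-10,"roll":-17,"claw":1},{"tx":-90,"ty":47,"tz":-20,"roll":-25.5,"claw":1},{"tx":-116,"ty":61,"tz":-30,"roll":-34,"claw":1},{"tx":-116,"ty":61,"tz":-40,"roll":-42.5,"claw":1},{"tx":-116,"ty":61,"tz":-50,"roll":-51,"claw":1},{"tx":-116,"ty":61,"tz":-60,"roll":-59.5,"claw":1},{"tx":-116,"ty":61,"tz":-70,"roll":-68,"claw":1}]'

```text
time: 8.9
tcp_pos: [0.4434, 0.2993, 0.1128]
eef_rot: [0.466, 1.57, 0.173]
wrist_force: [-0.9, -0.2, 0.2]
grip_width: 0.999
```

>>> play_rows --deltas '[{"tx":0,"ty":0,"tz":-30,"roll":-7,"claw":1},{"tx":0,"ty":0,"tz":-60,"roll":-7,"claw":1},{"tx":0,"ty":0,"tz":-60,"roll":-7,"claw":1}]'

```text
time: 9.2
tcp_pos: [0.4419, 0.2984, 0.0503]
eef_rot: [-2.23, 1.566, -2.641]
wrist_force: [-0.0, -0.1, 0.9]
grip_width: 1.001
```

```bash
python3 - <<'E'
from h import *
s=state()
cv2.imwrite("pics/scene11.png",ctrl.camera("scene"));a=cv2.imread("pics/scene11.png")
crop(a,330,140,450,230,6.6,"d12.png")
E
```

```text
t 9.2 tcp [0.4419 0.2984 0.0503] x [-0.005 -0.002 -1.   ] open dir deg -23.5 F [-0.  -0.1  0.9] T [-0.02  0.02 -0.02] w 1.001 q [ 0.47  0.57  1.92 -0.    0.65  0.88]
```

View pics/d12.png

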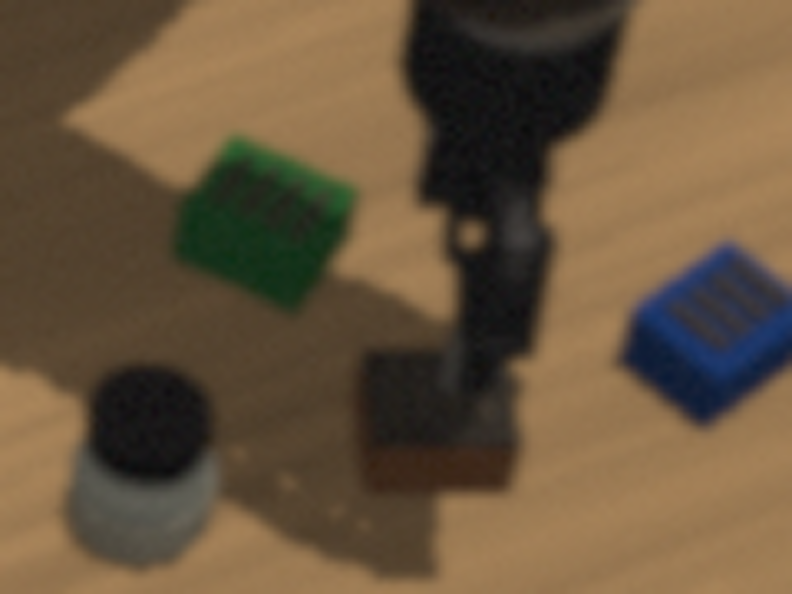

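>>> play_rows --deltas '[{"tx":0,"ty":0,"tz":-20,"roll":0,"claw":1},{"tx":0,"ty":0,"tz":-40,"roll":0,"claw":1},{"tx":0,"ty":0,"tz":-48,"roll":0,"claw":0.5},{"tx":0,"ty":0,"tz":-48,"roll":0,"claw":0},{"tx":0,"ty":0,"tz":-48,"roll":0,"claw":-0.5},{"tx":0,"ty":0,"tz":-48,"roll":0,"claw":-0.5}]' --newtons 40

```text
time: 9.85
tcp_pos: [0.4433, 0.2997, 0.0061]
eef_rot: [0.833, 1.569, 0.422]
wrist_force: [0.4, -0.7, -0.6]
grip_width: 0.333
```

```bash
python3 - <<'E'
from h import *
s=state()
E
```

```text
t 9.85 tcp [0.4433 0.2997 0.0061] x [ 0.002  0.001 -1.   ] open dir deg -23.51 F [ 0.4 -0.7 -0.6] T [-0.03 -0.    0.02] w 0.333 q [ 0.47  0.65  1.95 -0.    0.55  0.88]
```

```bash
python3 - <<'E'
from h import *
cv2.imwrite("pics/scene12.png",ctrl.camera("scene"));a=cv2.imread("pics/scene12.png")
s=state();p=proj("scene",s["tcp_pos"]);cv2.circle(a,tuple(int(round(q)) for q in p),0,(0,0,255),-1)
a=np.clip((a/150.)**.6*255,0,255).astype(np.uint8)
crop(a,340,150,440,230,7,"d13.png")
E
```

```text
t 9.9 tcp [0.4432 0.2997 0.0059] x [ 0.001  0.001 -1.   ] open dir deg -23.51 F [0.4 0.  0.2] T [-0.03  0.02  0.01] w 0.254 q [ 0.47  0.65  1.95 -0.    0.55  0.88]
```

View pics/d13.png

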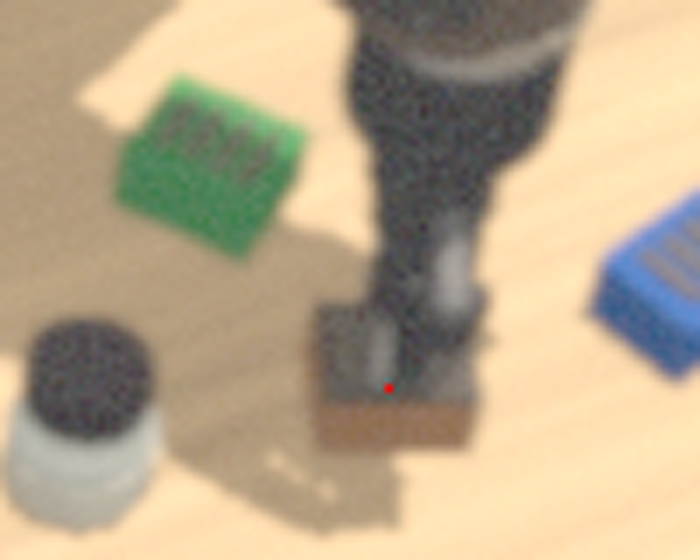

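>>> play_rows --deltas '[{"tx":0,"ty":0,"tz":0,"roll":0,"claw":1},{"tx":0,"ty":0,"tz":0,"roll":0,"claw":1},{"tx":0,"ty":0,"tz":0,"roll":0,"claw":1},{"tx":0,"ty":0,"tz":0,"roll":0,"claw":1},{"tx":0,"ty":0,"tz":0,"roll":0,"claw":1},{"tx":0,"ty":0,"tz":-8,"roll":0,"claw":1},{"tx":0,"ty":0,"tz":-16,"roll":0,"claw":1},{"tx":0,"ty":0,"tz":-16,"roll":0,"claw":1}]' --newtons 40

```text
time: 10.7
tcp_pos: [0.4422, 0.2992, -0.0124]
eef_rot: [-2.217, 1.569, -2.627]
wrist_force: [0.2, 0.3, 0.3]
grip_width: 1.0
```

```bash
python3 - <<'E'
from h import *
s=state()
cv2.imwrite("pics/scene13.png",ctrl.camera("scene"));a=cv2.imread("pics/scene13.png")
a=np.clip((a/150.)**.6*255,0,255).astype(np.uint8)
crop(a,340,150,440,230,7,"d14.png")
E
```

```text
t 10.7 tcp [ 0.4422  0.2992 -0.0124] x [-0.002 -0.001 -1.   ] open dir deg -23.52 F [0.2 0.3 0.3] T [-0.01  0.04 -0.03] w 1.0 q [ 0.47  0.68  1.96 -0.    0.51  0.88]
```

View pics/d14.png

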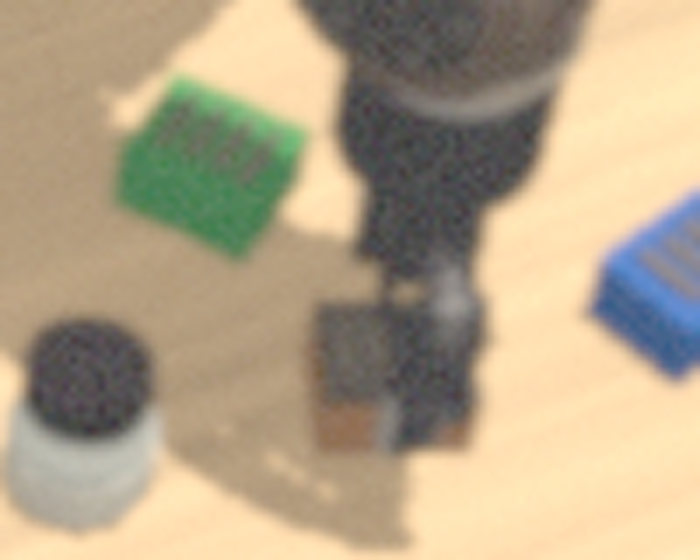

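```bash
python3 - <<'E'
from h import *
d=np.array([np.cos(np.radians(-23.5)),np.sin(np.radians(-23.5)),0])
for z in(0,.01,.02,.03):
    P=np.array([.4422,.2992,z]);print(z,(proj("scene",P+d*.046)-[340,150])*7,(proj("scene",P)-[340,150])*7)
E
```

```text
0 [391.98917323 492.05662709] [377.76323286 395.16518546]
0.01 [395.73552416 475.77144952] [381.35668305 378.62733329]
0.02 [399.52627061 459.29328714] [384.99190868 361.89722132]
0.03 [403.36220641 442.61868912] [388.6696425 344.9714773]
```

>>> play_rows --deltas '[{"tx":0,"ty":0,"tz":-6,"roll":0,"claw":1},{"tx":0,"ty":0,"tz":-12,"roll":0,"claw":1},{"tx":0,"ty":0,"tz":-12,"roll":0,"claw":0},{"tx":0,"ty":0,"tz":-12,"roll":0,"claw":-0.5},{"tx":0,"ty":0,"tz":-12,"roll":0,"claw":-0.5},{"tx":0,"ty":0,"tz":-12,"roll":0,"claw":-0.5}]' --newtons 40

```text
time: 11.35
tcp_pos: [0.4428, 0.2996, -0.0229]
eef_rot: [0.677, 1.57, 0.267]
wrist_force: [-0.5, -0.2, 0.7]
grip_width: 0.578
```

```bash
python3 - <<'E'
from h import *
s=state()
E
```

```text
t 11.35 tcp [ 0.4428  0.2996 -0.0229] x [ 0.  0. -1.] open dir deg -23.52 F [-0.5 -0.2  0.7] T [ 0.01  0.04 -0.02] w 0.578 q [ 0.47  0.7   1.96 -0.    0.48  0.88]
```

>>> play_rows --deltas '[{"tx":0,"ty":0,"tz":25,"roll":0,"claw":-0.5},{"tx":8,"ty":-10,"tz":45,"roll":2,"claw":-0.5},{"tx":30,"ty":-40,"tz":50,"roll":5,"claw":-0.5},{"tx":55,"ty":-74,"tz":50,"roll":8,"claw":-0.5},{"tx":80,"ty":-107,"tz":50,"roll":12,"claw":-0.5},{"tx":105,"ty":-140,"tz":50,"roll":16,"claw":-0.5},{"tx":130,"ty":-174,"tz":50,"roll":16,"claw":-0.5}]'

```text
time: 12.05
tcp_pos: [0.5736, 0.124, 0.0271]
eef_rot: [0.104, 1.57, -0.025]
wrist_force: [1.2, 1.9, -1.2]
grip_width: 0.578
```

```bash
python3 - <<'E'
from h import *
s=state()
E
```

```text
t 12.05 tcp [0.5736 0.124  0.0271] x [ 0. -0. -1.] open dir deg -7.38 F [ 1.2  1.9 -1.2] T [ 0.01 -0.05  0.02] w 0.578 q [ 0.1   0.66  1.81 -0.    0.68  0.23]
```

>>> play_rows --deltas '[{"tx":25,"ty":-33,"tz":0,"roll":0,"claw":-0.5},{"tx":50,"ty":-67,"tz":0,"roll":0,"claw":-0.5},{"tx":57,"ty":-76,"tz":0,"roll":0,"claw":-0.5},{"tx":57,"ty":-76,"tz":0,"roll":0,"claw":-0.5}]'

```text
time: 12.45
tcp_pos: [0.6302, 0.0482, 0.0267]
eef_rot: [-0.082, 1.571, -0.215]
wrist_force: [0.5, 0.6, -1.3]
grip_width: 0.578
```

```bash
python3 - <<'E'
from h import *
s=state()
cv2.imwrite("pics/scene14.png",ctrl.camera("scene"));a=cv2.imread("pics/scene14.png")
a=np.clip((a/150.)**.6*255,0,255).astype(np.uint8)
crop(a,220,190,440,350,3.6,"d15.png")
E
```

```text
t 12.45 tcp [0.6302 0.0482 0.0267] x [ 0. -0. -1.] open dir deg -7.65 F [ 0.5  0.6 -1.3] T [0.01 0.01 0.02] w 0.578 q [-0.03  0.71  1.69 -0.    0.75  0.11]
```

View pics/d15.png

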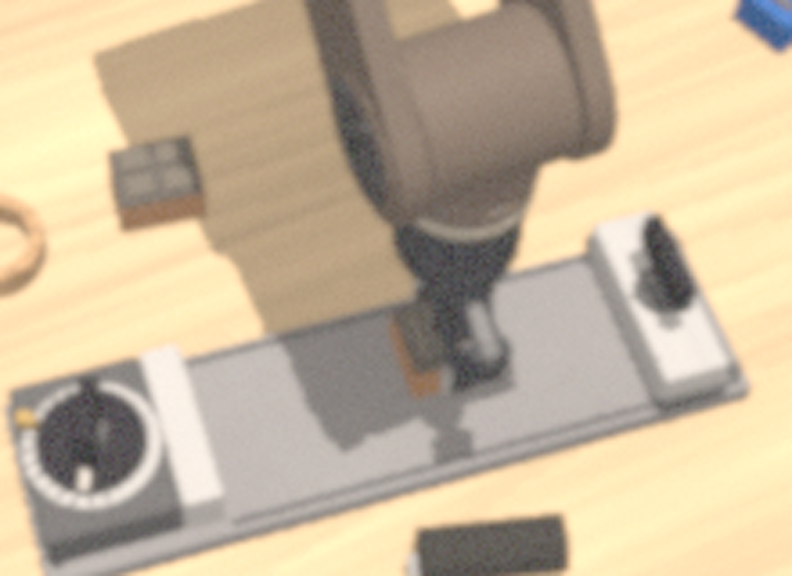

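>>> play_rows --deltas '[{"tx":0,"ty":1,"tz":-15,"roll":0,"claw":-0.5},{"tx":0,"ty":1,"tz":-27,"roll":0,"claw":-0.5},{"tx":0,"ty":1,"tz":-29,"roll":0,"claw":-0.5},{"tx":0,"ty":1,"tz":-29,"roll":0,"claw":1},{"tx":0,"ty":1,"tz":-29,"roll":0,"claw":1},{"tx":0,"ty":1,"tz":-15,"roll":0,"claw":1},{"tx":0,"ty":1,"tz":25,"roll":0,"claw":1},{"tx":0,"ty":1,"tz":70,"roll":0,"claw":1}]'

```text
time: 13.3
tcp_pos: [0.629, 0.0507, 0.0978]
eef_rot: [-3.026, 1.569, 3.126]
wrist_force: [0.7, 0.4, -0.2]
grip_width: 0.998
```

```bash
python3 - <<'E'
from h import *
s=state()
im=ctrl.camera("top");cv2.imwrite("pics/top15.png",im);cv2.imwrite("pics/scene15.png",ctrl.camera("scene"));a=cv2.imread("pics/scene15.png")
a=np.clip((a/150.)**.6*255,0,255).astype(np.uint8)
crop(a,220,190,440,350,3.6,"d16.png")
for b in blocks(im,.036): print(b)
E
```

```text
t 13.3 tcp [0.629  0.0507 0.0978] x [-0.002  0.    -1.   ] open dir deg -7.51 F [ 0.7  0.4 -0.2] T [ 0.04  0.01 -0.01] w 0.998 q [-0.02  0.61  1.64 -0.    0.89  0.11]
(array([480., 275.]), 441.9, -309.6, 55.3, 47.0, -85.5)
(array([314., 250.]), 491.5, 45.7, 87.1, 44.3, -78.6)
(array([410., 221.]), 562.4, -159.3, 111.4, 42.7, 82.5)
(array([314., 218.]), 560.7, 48.1, 81.1, 50.8, 72.3)
(array([420., 199.]), 602.4, -179.7, 69.6, 64.9, -0.1)
(array([420., 179.]), 642.8, -183.5, 84.4, 31.5, 85.9)
(array([243., 171.]), 660.5, 196.6, 56.2, 29.8, 0.8)
(array([312., 142.]), 725.4, 49.3, 103.9, 28.2, 86.9)
```

View pics/d16.png

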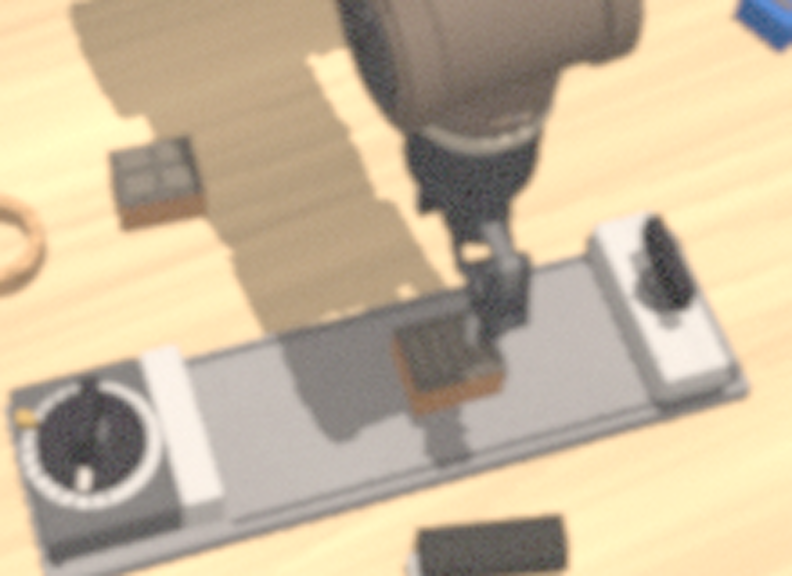

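>>> play_rows --deltas '[{"tx":-36,"ty":-18,"tz":5,"roll":-1,"claw":1},{"tx":-73,"ty":-36,"tz":5,"roll":-2,"claw":1},{"tx":-110,"ty":-54,"tz":0,"roll":-2,"claw":1},{"tx":-147,"ty":-73,"tz":-10,"roll":-2,"claw":1},{"tx":-184,"ty":-92,"tz":-20,"roll":-2,"claw":1},{"tx":-221,"ty":-109,"tz":-35,"roll":-2,"claw":1},{"tx":-221,"ty":-109,"tz":-50,"roll":-2,"claw":1},{"tx":-221,"ty":-109,"tz":-50,"roll":-2,"claw":1}]'

```text
time: 14.2
tcp_pos: [0.4078, -0.0587, 0.0464]
eef_rot: [2.995, 1.569, 2.827]
wrist_force: [0.8, 0.1, 0.0]
grip_width: 0.993
```

```bash
python3 - <<'E'
from h import *
s=state()
a=ctrl.camera("scene");b=ctrl.camera("top");cv2.imwrite("pics/scene16.png",a);cv2.imwrite("pics/top16.png",b)
a=np.clip((a/150.)**.6*255,0,255).astype(np.uint8)
crop(a,200,160,360,280,5,"d17.png")
crop(b,290,130,450,250,5,"d17b.png")
for q in blocks(b,.056): print(q)
E
```

```text
t 14.2 tcp [ 0.4078 -0.0587  0.0464] x [-0.001  0.    -1.   ] open dir deg -9.6 F [0.8 0.1 0. ] T [-0.    0.01 -0.  ] w 0.993 q [-0.3   0.47  2.22  0.    0.46 -0.14]
(array([328., 461.]), 66.1, 12.6, 76.0, 40.7, 26.1)
(array([213., 466.]), 48.9, 253.9, 222.5, 72.8, -81.0)
(array([339., 375.]), 235.5, -5.8, 137.2, 25.2, -8.5)
(array([398., 314.]), 356.7, -129.1, 160.6, 54.7, 73.8)
(array([480., 275.]), 440.4, -303.0, 55.1, 46.0, -89.5)
(array([ 48., 231.]), 526.4, 594.0, 50.9, 37.3, -87.6)
(array([ 80., 237.]), 510.5, 526.5, 70.7, 48.1, -12.2)
(array([409., 221.]), 561.2, -155.2, 109.3, 44.0, 82.5)
(array([421., 199.]), 597.9, -175.0, 68.8, 65.4, 38.7)
(array([420., 179.]), 639.0, -178.6, 82.9, 32.8, 87.5)
(array([311., 185.]), 626.5, 52.4, 62.4, 49.2, 82.5)
(array([249., 182.]), 639.7, 188.4, 126.8, 48.8, -9.9)
(array([184., 108.]), 783.8, 320.5, 59.6, 40.7, -56.5)
```

View pics/d17.png

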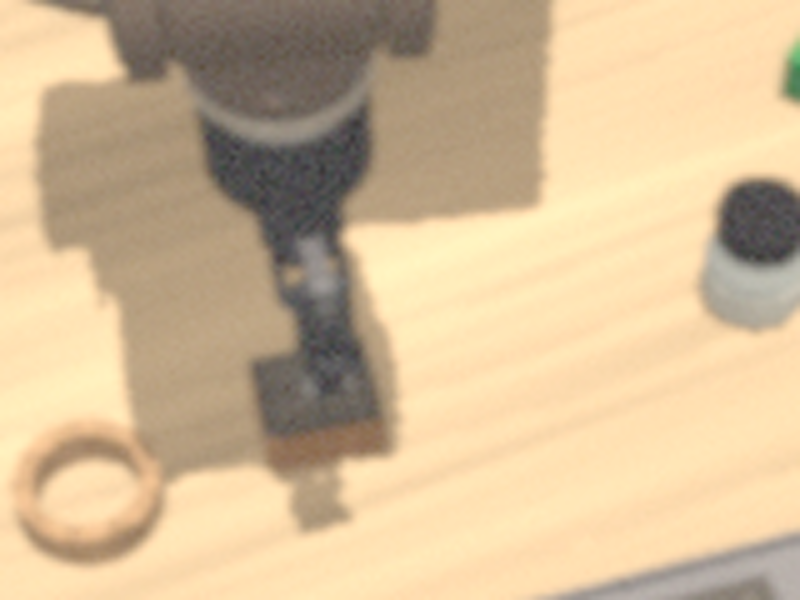

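View pics/d17b.png

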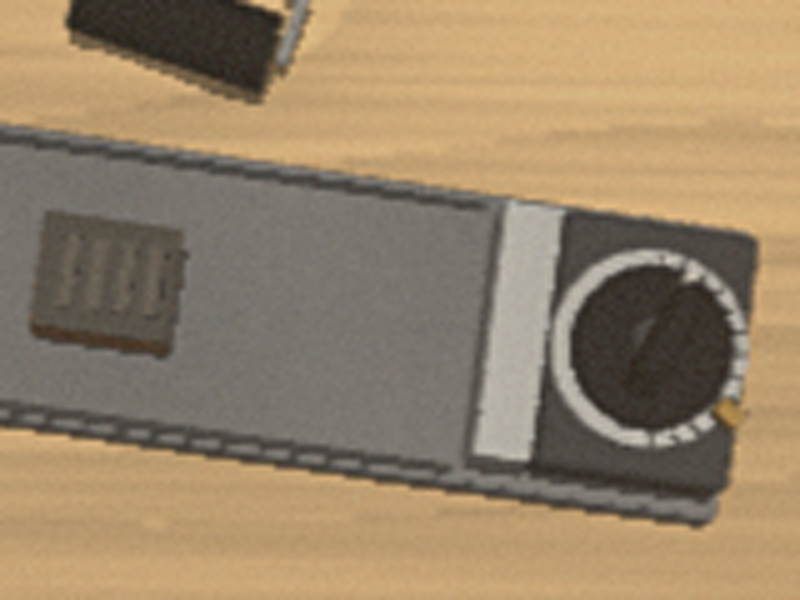

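>>> play_rows --deltas '[{"tx":1,"ty":0,"tz":-25,"roll":0,"claw":1},{"tx":1,"ty":0,"tz":-50,"roll":0,"claw":1},{"tx":1,"ty":0,"tz":-70,"roll":0,"claw":1},{"tx":1,"ty":0,"tz":-70,"roll":0,"claw":0},{"tx":1,"ty":0,"tz":-70,"roll":0,"claw":-0.5},{"tx":1,"ty":0,"tz":-70,"roll":0,"claw":-0.5},{"tx":1,"ty":0,"tz":-70,"roll":0,"claw":-0.5}]' --newtons 40

```text
time: 15.0
tcp_pos: [0.4105, -0.0585, -0.0219]
eef_rot: [-0.125, 1.569, -0.291]
wrist_force: [0.2, 1.9, 6.1]
grip_width: 0.575
```

```bash
python3 - <<'E'
from h import *
s=state()
E
```

```text
t 15.0 tcp [ 0.4105 -0.0585 -0.0219] x [ 0.002 -0.001 -1.   ] open dir deg -9.5 F [0.2 1.9 6.1] T [0.41 0.02 0.04] w 0.575 q [-0.3   0.63  2.25  0.    0.26 -0.14]
```

>>> play_rows --deltas '[{"tx":0,"ty":0,"tz":25,"roll":0,"claw":-0.5},{"tx":10,"ty":3,"tz":50,"roll":2,"claw":-0.5},{"tx":50,"ty":10,"tz":50,"roll":2,"claw":-0.5},{"tx":90,"ty":18,"tz":50,"roll":2,"claw":-0.5},{"tx":130,"ty":25,"tz":50,"roll":2,"claw":-0.5},{"tx":170,"ty":32,"tz":50,"roll":2,"claw":-0.5},{"tx":211,"ty":40,"tz":50,"roll":2,"claw":-0.5},{"tx":211,"ty":40,"tz":50,"roll":2,"claw":-0.5}]'

```text
time: 15.8
tcp_pos: [0.6253, -0.0177, 0.0281]
eef_rot: [0.02, 1.566, -0.11]
wrist_force: [-0.5, -0.7, -0.8]
grip_width: 0.577
```

```bash
python3 - <<'E'
from h import *
s=state()
a=ctrl.camera("scene");cv2.imwrite("pics/scene17.png",a)
a=np.clip((a/150.)**.6*255,0,255).astype(np.uint8)
crop(a,220,190,440,350,3.6,"d18.png")
E
```

```text
t 15.8 tcp [ 0.6253 -0.0177  0.0281] x [ 0.005 -0.001 -1.   ] open dir deg -7.45 F [-0.5 -0.7 -0.8] T [-0.01  0.06 -0.01] w 0.577 q [-0.13  0.7   1.71  0.    0.73 -0.  ]
```

View pics/d18.png

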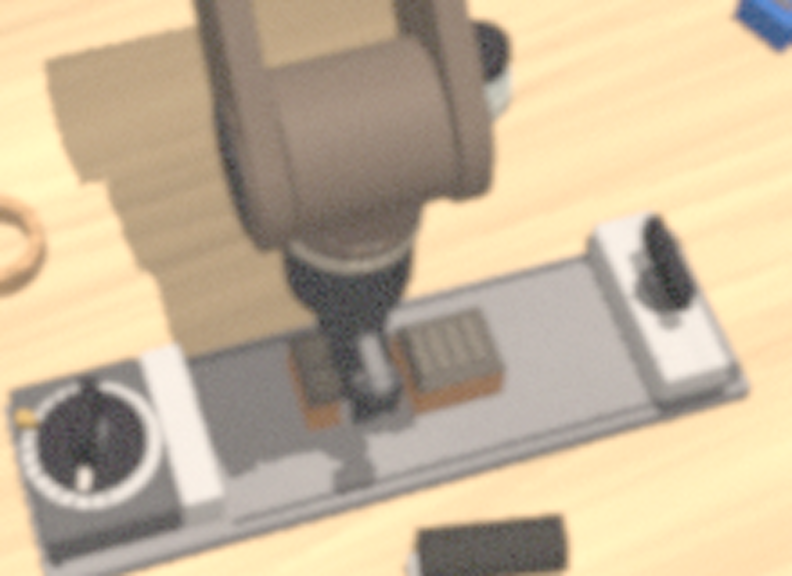

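>>> play_rows --deltas '[{"tx":-1,"ty":-5,"tz":0,"roll":0,"claw":-0.5},{"tx":-1,"ty":-5,"tz":-15,"roll":0,"claw":-0.5},{"tx":-1,"ty":-5,"tz":-27,"roll":0,"claw":-0.5},{"tx":-1,"ty":-5,"tz":-30,"roll":0,"claw":-0.5},{"tx":-1,"ty":-5,"tz":-30,"roll":0,"claw":1},{"tx":-1,"ty":-5,"tz":-30,"roll":0,"claw":1},{"tx":-1,"ty":-5,"tz":10,"roll":0,"claw":1},{"tx":-1,"ty":-5,"tz":60,"roll":0,"claw":1}]'

```text
time: 16.65
tcp_pos: [0.6182, -0.0234, 0.0853]
eef_rot: [3.125, 1.565, 2.993]
wrist_force: [0.5, -0.1, 0.7]
grip_width: 1.001
```

```bash
python3 - <<'E'
from h import *
s=state()
a=ctrl.camera("scene");b=ctrl.camera("top");cv2.imwrite("pics/scene18.png",a);cv2.imwrite("pics/top18.png",b)
a=np.clip((a/150.)**.6*255,0,255).astype(np.uint8)
crop(a,140,190,440,350,2.6,"d19.png")
for q in blocks(b,.036): print(q)
E
```

```text
t 16.65 tcp [ 0.6182 -0.0234  0.0853] x [-0.005  0.001 -1.   ] open dir deg -7.54 F [ 0.5 -0.1  0.7] T [-0.   -0.02 -0.07] w 1.001 q [-0.14  0.61  1.68  0.    0.85 -0.01]
(array([172., 473.]), 36.7, 333.8, 185.9, 40.1, 89.9)
(array([360., 351.]), 272.2, -69.3, 195.6, 89.8, 60.5)
(array([250., 281.]), 422.6, 180.9, 47.9, 47.4, 45.8)
(array([366., 234.]), 529.2, -67.3, 53.8, 43.0, 40.2)
(array([424., 223.]), 551.6, -188.2, 52.0, 28.0, -89.4)
(array([424., 200.]), 600.9, -194.5, 71.0, 41.0, -5.9)
(array([308., 184.]), 630.1, 55.8, 52.5, 48.6, 82.5)
(array([362., 185.]), 631.3, -66.0, 164.8, 87.9, -82.3)
```

View pics/d19.png

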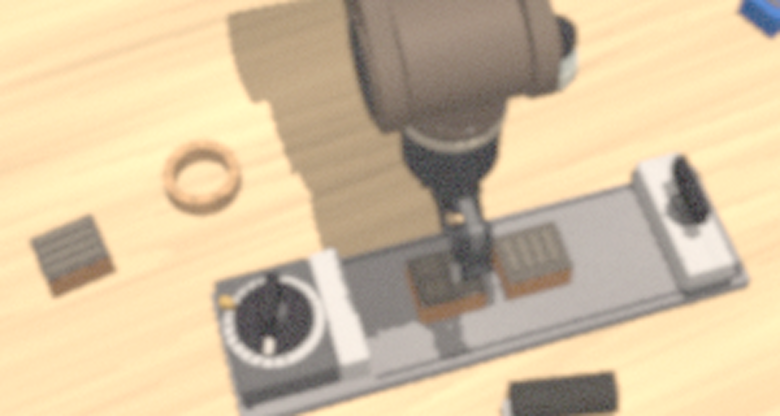

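>>> play_rows --deltas '[{"tx":-22,"ty":-35,"tz":20,"roll":3,"claw":1},{"tx":-45,"ty":-71,"tz":30,"roll":6,"claw":1},{"tx":-67,"ty":-107,"tz":30,"roll":10,"claw":1},{"tx":-90,"ty":-143,"tz":20,"roll":10,"claw":1},{"tx":-112,"ty":-179,"tz":10,"roll":10,"claw":1},{"tx":-135,"ty":-215,"tz":0,"roll":10,"claw":1},{"tx":-158,"ty":-251,"tz":-10,"roll":10,"claw":1},{"tx":-180,"ty":-286,"tz":-20,"roll":10,"claw":1}]'

```text
time: 17.55
tcp_pos: [0.4383, -0.3107, 0.0659]
eef_rot: [2.184, 1.57, 2.227]
wrist_force: [0.4, 0.6, 0.0]
grip_width: 0.998
```

>>> play_rows --deltas '[{"tx":0,"ty":0,"tz":-20,"roll":0,"claw":1},{"tx":0,"ty":0,"tz":-20,"roll":0,"claw":1}]'

```text
time: 17.75
tcp_pos: [0.438, -0.3095, 0.0446]
eef_rot: [2.336, 1.567, 2.377]
wrist_force: [0.0, 0.8, 0.1]
grip_width: 0.999
```

```bash
python3 - <<'E'
from h import *
s=state()
a=ctrl.camera("scene");b=ctrl.camera("top");cv2.imwrite("pics/scene19.png",a);cv2.imwrite("pics/top19.png",b)
a=np.clip((a/150.)**.6*255,0,255).astype(np.uint8)
crop(a,100,220,240,330,5.5,"d20.png")
for q in blocks(b,.056): print(q)
crop(b,210,130,450,250,3.3,"d20b.png")
E
```

```text
t 17.75 tcp [ 0.438  -0.3095  0.0446] x [-0.003  0.003 -1.   ] open dir deg 2.34 F [0.  0.8 0.1] T [-0.02 -0.05 -0.05] w 0.999 q [-0.74  0.58  1.92  0.    0.64 -0.78]
(array([466., 368.]), 242.8, -279.4, 147.9, 74.1, 47.6)
(array([540., 313.]), 361.8, -427.4, 50.5, 37.5, -7.6)
(array([574., 296.]), 396.5, -501.3, 148.3, 43.6, 59.6)
(array([ 46., 229.]), 529.5, 596.1, 46.9, 35.0, -87.6)
(array([ 80., 237.]), 512.1, 526.2, 68.2, 46.5, -10.8)
(array([409., 221.]), 561.2, -155.2, 109.3, 44.0, 82.5)
(array([420., 200.]), 599.8, -175.5, 68.0, 66.5, -24.6)
(array([348., 190.]), 616.5, -24.7, 60.4, 48.5, 81.2)
(array([420., 179.]), 638.9, -178.7, 82.8, 32.7, 87.5)
(array([311., 185.]), 626.5, 52.1, 61.8, 49.2, 82.5)
(array([243., 171.]), 657.4, 195.0, 53.0, 31.4, 1.1)
(array([185., 108.]), 784.9, 319.9, 59.0, 41.0, -51.3)
```

View pics/d20.png

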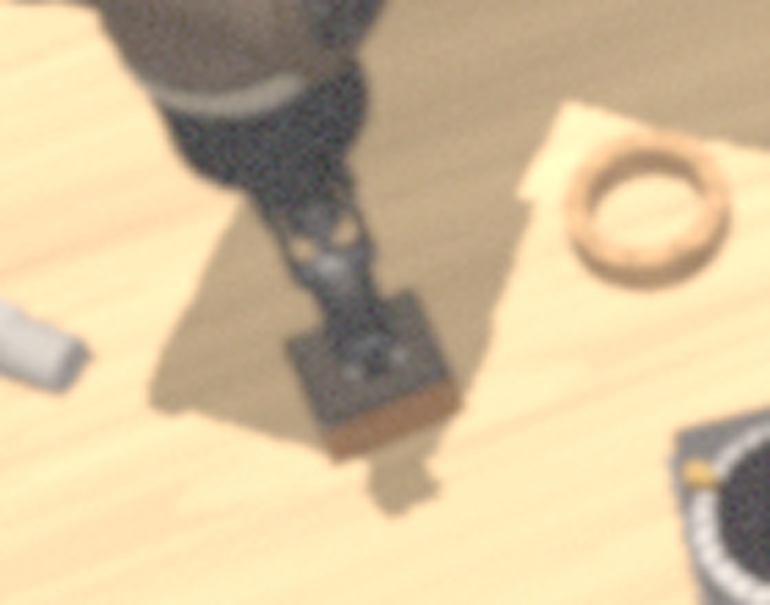

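View pics/d20b.png

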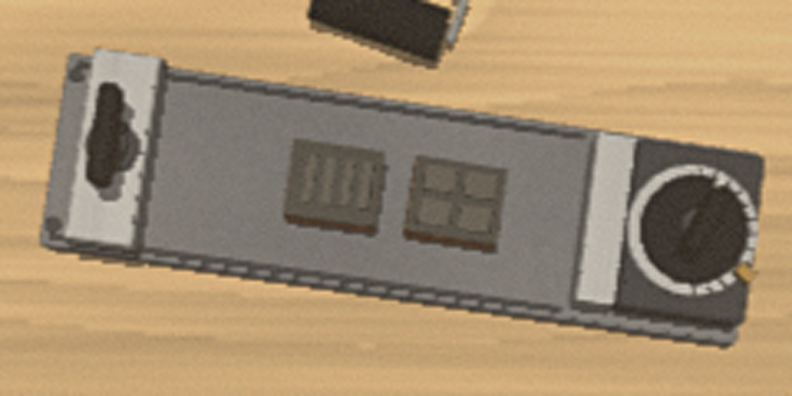

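>>> play_rows --deltas '[{"tx":2,"ty":0,"tz":-25,"roll":0,"claw":1},{"tx":2,"ty":0,"tz":-50,"roll":0,"claw":1},{"tx":2,"ty":0,"tz":-69,"roll":0,"claw":1},{"tx":2,"ty":0,"tz":-69,"roll":0,"claw":0},{"tx":2,"ty":0,"tz":-69,"roll":0,"claw":-0.5},{"tx":2,"ty":0,"tz":-69,"roll":0,"claw":-0.5},{"tx":2,"ty":0,"tz":-69,"roll":0,"claw":-0.5}]'

```text
time: 18.55
tcp_pos: [0.4425, -0.3097, -0.0207]
eef_rot: [-0.723, 1.569, -0.68]
wrist_force: [1.5, 2.3, 6.0]
grip_width: 0.579
```

```bash
python3 - <<'E'
from h import *
s=state()
E
```

```text
t 18.55 tcp [ 0.4425 -0.3097 -0.0207] x [ 0.002 -0.001 -1.   ] open dir deg 2.5 F [1.5 2.3 6. ] T [ 0.37 -0.09  0.06] w 0.579 q [-0.73  0.7   1.95  0.    0.5  -0.78]
```

>>> play_rows --deltas '[{"tx":0,"ty":0,"tz":25,"roll":0,"claw":-0.5},{"tx":2,"ty":10,"tz":60,"roll":-2,"claw":-0.5},{"tx":15,"ty":45,"tz":80,"roll":-4,"claw":-0.5},{"tx":30,"ty":84,"tz":85,"roll":-6,"claw":-0.5},{"tx":45,"ty":123,"tz":85,"roll":-8,"claw":-0.5},{"tx":62,"ty":162,"tz":85,"roll":-10,"claw":-0.5},{"tx":80,"ty":200,"tz":85,"roll":-10,"claw":-0.5},{"tx":98,"ty":238,"tz":85,"roll":-10,"claw":-0.5}]'

```text
time: 19.35
tcp_pos: [0.5404, -0.0698, 0.0639]
eef_rot: [-0.134, 1.569, -0.265]
wrist_force: [0.2, -0.2, -0.6]
grip_width: 0.578
```

>>> play_rows --deltas '[{"tx":18,"ty":38,"tz":0,"roll":0,"claw":-0.5},{"tx":36,"ty":76,"tz":0,"roll":0,"claw":-0.5},{"tx":54,"ty":114,"tz":0,"roll":0,"claw":-0.5},{"tx":72,"ty":150,"tz":0,"roll":0,"claw":-0.5},{"tx":90,"ty":178,"tz":0,"roll":0,"claw":-0.5},{"tx":98,"ty":188,"tz":-15,"roll":0,"claw":-0.5},{"tx":98,"ty":188,"tz":-35,"roll":0,"claw":-0.5},{"tx":98,"ty":188,"tz":-35,"roll":0,"claw":-0.5}]'

```text
time: 20.15
tcp_pos: [0.6365, 0.1169, 0.0264]
eef_rot: [-2.908, 1.568, -3.039]
wrist_force: [-0.1, 0.2, -0.8]
grip_width: 0.579
```

```bash
python3 - <<'E'
from h import *
s=state()
a=ctrl.camera("scene");cv2.imwrite("pics/scene20.png",a)
a=np.clip((a/150.)**.6*255,0,255).astype(np.uint8)
crop(a,220,190,440,350,3.6,"d21.png")
E
```

```text
t 20.15 tcp [0.6365 0.1169 0.0264] x [-0.003 -0.    -1.   ] open dir deg -7.47 F [-0.1  0.2 -0.8] T [ 0.02  0.06 -0.02] w 0.579 q [ 0.08  0.72  1.65 -0.    0.78  0.21]
```

View pics/d21.png

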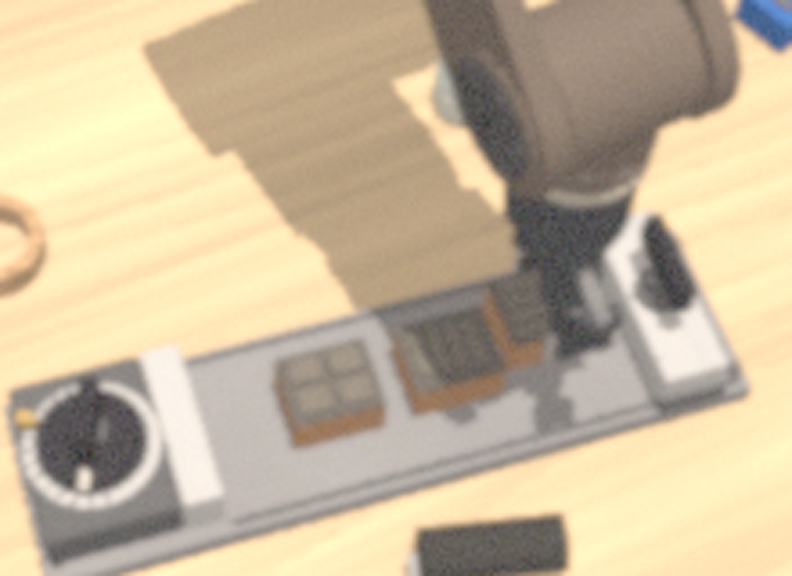

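>>> play_rows --deltas '[{"tx":1,"ty":7,"tz":0,"roll":0,"claw":-0.5},{"tx":1,"ty":7,"tz":-15,"roll":0,"claw":-0.5},{"tx":1,"ty":7,"tz":-27,"roll":0,"claw":-0.5},{"tx":1,"ty":7,"tz":-29,"roll":0,"claw":-0.5},{"tx":1,"ty":7,"tz":-29,"roll":0,"claw":1},{"tx":1,"ty":7,"tz":-29,"roll":0,"claw":1},{"tx":1,"ty":7,"tz":10,"roll":0,"claw":1},{"tx":1,"ty":7,"tz":60,"roll":0,"claw":1}]'

```text
time: 21.0
tcp_pos: [0.6374, 0.1232, 0.0863]
eef_rot: [-2.914, 1.566, -3.046]
wrist_force: [0.6, 0.3, 0.9]
grip_width: 1.002
```

```bash
python3 - <<'E'
from h import *
s=state()
a=ctrl.camera("scene");cv2.imwrite("pics/scene21.png",a)
a=np.clip((a/150.)**.6*255,0,255).astype(np.uint8)
crop(a,220,190,440,350,3.6,"d22.png")
E
```

```text
t 21.0 tcp [0.6374 0.1232 0.0863] x [-0.005 -0.001 -1.   ] open dir deg -7.54 F [0.6 0.3 0.9] T [ 0.02 -0.05 -0.02] w 1.002 q [ 0.09  0.65  1.6  -0.    0.9   0.22]
```

View pics/d22.png

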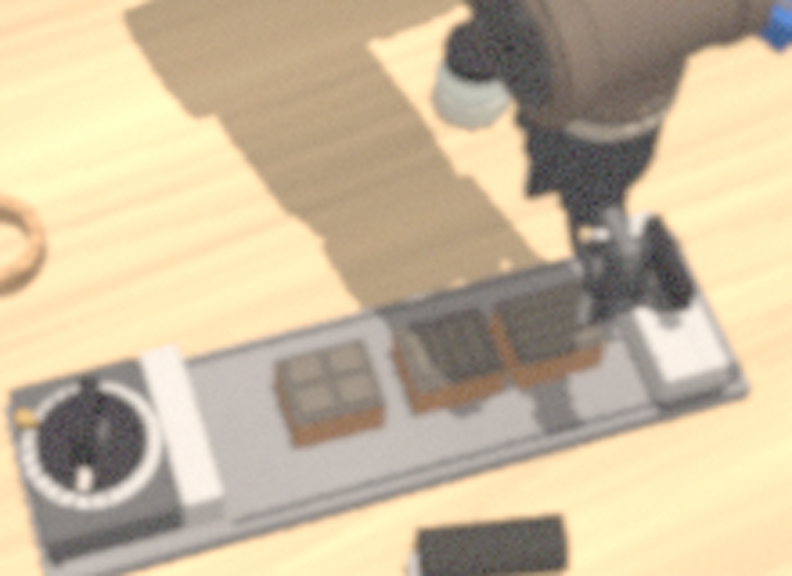

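>>> play_rows --deltas '[{"tx":0,"ty":5,"tz":40,"roll":8.5,"claw":1},{"tx":2,"ty":15,"tz":70,"roll":17,"claw":1},{"tx":4,"ty":25,"tz":75,"roll":25.5,"claw":1},{"tx":6,"ty":40,"tz":75,"roll":34,"claw":1},{"tx":8,"ty":55,"tz":75,"roll":42.5,"claw":1},{"tx":10,"ty":65,"tz":75,"roll":51,"claw":1},{"tx":12,"ty":74,"tz":75,"roll":59.5,"claw":1},{"tx":12,"ty":74,"tz":75,"roll":68,"claw":1}]'

```text
time: 21.85
tcp_pos: [0.6508, 0.1985, 0.1623]
eef_rot: [1.056, 1.571, 2.118]
wrist_force: [0.5, 0.0, -0.5]
grip_width: 1.001
```

>>> play_rows --deltas '[{"tx":0,"ty":0,"tz":0,"roll":8.5,"claw":1},{"tx":0,"ty":0,"tz":0,"roll":17,"claw":1},{"tx":0,"ty":0,"tz":0,"roll":22,"claw":1},{"tx":0,"ty":0,"tz":0,"roll":22,"claw":1}]'

```text
time: 22.25
tcp_pos: [0.6507, 0.1974, 0.1624]
eef_rot: [1.71, 1.57, -3.133]
wrist_force: [-0.7, -0.4, 0.0]
grip_width: 0.998
```

```bash
python3 - <<'E'
from h import *
s=state()
a=ctrl.camera("scene");cv2.imwrite("pics/scene22.png",a)
a=np.clip((a/150.)**.6*255,0,255).astype(np.uint8)
crop(a,320,190,440,280,6,"d23.png")
E
```

```text
t 22.25 tcp [0.6507 0.1974 0.1624] x [-0. -0. -1.] open dir deg 82.54 F [-0.7 -0.4  0. ] T [-0.03 -0.01  0.03] w 0.998 q [ 0.2   0.61  1.45  0.    1.08 -1.24]
```

View pics/d23.png

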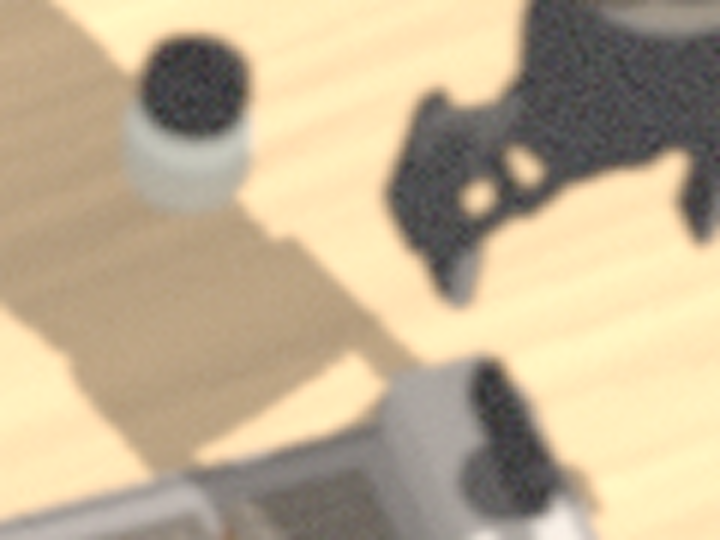

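>>> play_rows --deltas '[{"tx":0,"ty":0,"tz":-40,"roll":0,"claw":1},{"tx":0,"ty":0,"tz":-80,"roll":0,"claw":1},{"tx":0,"ty":0,"tz":-112,"roll":0,"claw":0.5},{"tx":0,"ty":0,"tz":-112,"roll":0,"claw":-0.5},{"tx":0,"ty":0,"tz":-112,"roll":0,"claw":-1},{"tx":0,"ty":0,"tz":-112,"roll":0,"claw":-1},{"tx":0,"ty":0,"tz":-112,"roll":0,"claw":-1},{"tx":0,"ty":0,"tz":-112,"roll":0,"claw":-1}]' --newtons 80

```text
time: 23.1
tcp_pos: [0.6518, 0.1977, 0.0533]
eef_rot: [-1.229, 1.567, 0.21]
wrist_force: [-0.9, -0.1, 5.5]
grip_width: 0.145
```

```bash
python3 - <<'E'
from h import *
s=state()
E
```

```text
t 23.1 tcp [0.6518 0.1977 0.0533] x [ 0.003  0.001 -1.   ] open dir deg 82.45 F [-0.9 -0.1  5.5] T [-0.17  0.14 -0.17] w 0.145 q [ 0.2   0.73  1.54  0.    0.87 -1.24]
```

>>> play_rows --deltas '[{"tx":-1,"ty":-8,"tz":0,"roll":0,"claw":-1},{"tx":-3,"ty":-22,"tz":0,"roll":0,"claw":-1},{"tx":-5,"ty":-36,"tz":0,"roll":0,"claw":-1},{"tx":-7,"ty":-50,"tz":0,"roll":0,"claw":-1},{"tx":-9,"ty":-64,"tz":0,"roll":0,"claw":-1},{"tx":-11,"ty":-78,"tz":0,"roll":0,"claw":-1},{"tx":-12,"ty":-88,"tz":0,"roll":0,"claw":-1},{"tx":-12,"ty":-88,"tz":0,"roll":0,"claw":-1}]'

```text
time: 23.9
tcp_pos: [0.6399, 0.1083, 0.0533]
eef_rot: [-1.417, 1.567, 0.021]
wrist_force: [0.2, -0.6, 6.6]
grip_width: 0.145
```

```bash
python3 - <<'E'
from h import *
s=state()
a=ctrl.camera("scene");cv2.imwrite("pics/scene23.png",a)
a=np.clip((a/150.)**.6*255,0,255).astype(np.uint8)
crop(a,220,190,440,350,3.6,"d24.png")
E
```

```text
t 23.9 tcp [0.6399 0.1083 0.0533] x [ 0.004  0.    -1.   ] open dir deg 82.4 F [ 0.2 -0.6  6.6] T [-0.28  0.01 -0.05] w 0.145 q [ 0.07  0.69  1.63 -0.    0.82 -1.37]
```

View pics/d24.png

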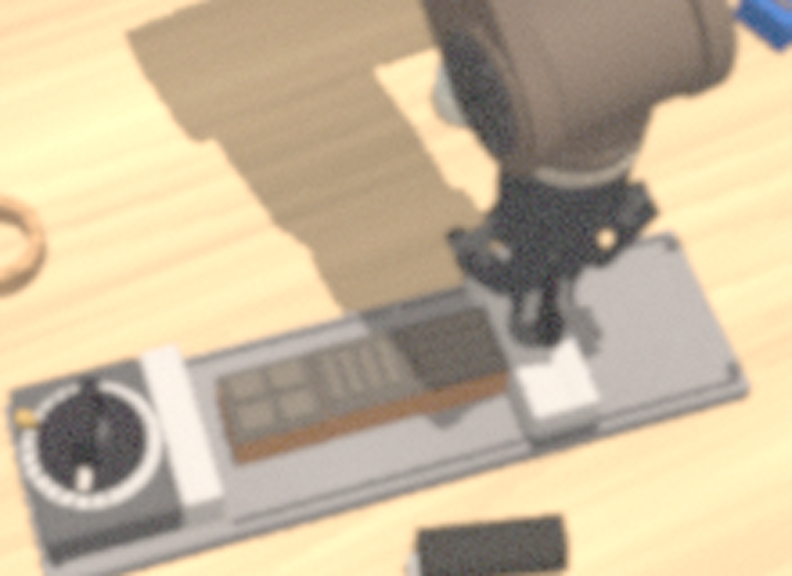

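>>> play_rows --deltas '[{"tx":-1,"ty":-5,"tz":0,"roll":0,"claw":-1},{"tx":-2,"ty":-10,"tz":0,"roll":0,"claw":-1},{"tx":-2,"ty":-14,"tz":0,"roll":0,"claw":-1},{"tx":-2,"ty":-14,"tz":0,"roll":0,"claw":-1}]'

```text
time: 24.35
tcp_pos: [0.6381, 0.0952, 0.0533]
eef_rot: [-1.365, 1.566, 0.074]
wrist_force: [-0.2, -0.8, 8.7]
grip_width: 0.143
```

>>> play_rows --deltas '[{"tx":0,"ty":-1,"tz":0,"roll":0,"claw":-1},{"tx":0,"ty":-2,"tz":0,"roll":0,"claw":-1},{"tx":0,"ty":-2,"tz":0,"roll":0,"claw":-1}]'

```text
time: 24.65
tcp_pos: [0.6379, 0.0938, 0.0533]
eef_rot: [-1.265, 1.567, 0.174]
wrist_force: [-0.7, 2.5, 9.1]
grip_width: 0.145
```

```bash
python3 - <<'E'
from h import *
s=state()
E
```

```text
t 24.65 tcp [0.6379 0.0938 0.0533] x [ 0.004  0.001 -1.   ] open dir deg 82.45 F [-0.7  2.5  9.1] T [ 0.33  0.03 -0.11] w 0.145 q [ 0.04  0.68  1.64  0.    0.81 -1.4 ]
```

>>> play_rows --deltas '[{"tx":0,"ty":-1,"tz":0,"roll":0,"claw":-1},{"tx":0,"ty":-2,"tz":0,"roll":0,"claw":-1},{"tx":0,"ty":-2,"tz":0,"roll":0,"claw":-1}]'

```text
time: 24.95
tcp_pos: [0.6377, 0.092, 0.0533]
eef_rot: [-1.176, 1.567, 0.263]
wrist_force: [-1.7, 4.2, 9.6]
grip_width: 0.144
```

>>> play_rows --deltas '[{"tx":0,"ty":-1,"tz":0,"roll":0,"claw":-1},{"tx":0,"ty":-2,"tz":0,"roll":0,"claw":-1},{"tx":0,"ty":-2,"tz":0,"roll":0,"claw":-1}]'

```text
time: 25.25
tcp_pos: [0.6377, 0.0918, 0.0533]
eef_rot: [-0.776, 1.566, 0.662]
wrist_force: [-0.3, 15.6, 8.3]
grip_width: 0.146
```

```bash
python3 - <<'E'
from h import *
s=state()
a=ctrl.camera("scene");cv2.imwrite("pics/scene24.png",a)
a=np.clip((a/150.)**.6*255,0,255).astype(np.uint8)
crop(a,220,220,400,350,4.3,"d25.png")
E
```

```text
t 25.25 tcp [0.6377 0.0918 0.0533] x [ 0.004  0.003 -1.   ] open dir deg 82.44 F [-0.3 15.6  8.3] T [ 2.54  0.11 -0.13] w 0.146 q [ 0.04  0.68  1.64  0.    0.81 -1.4 ]
```

View pics/d25.png

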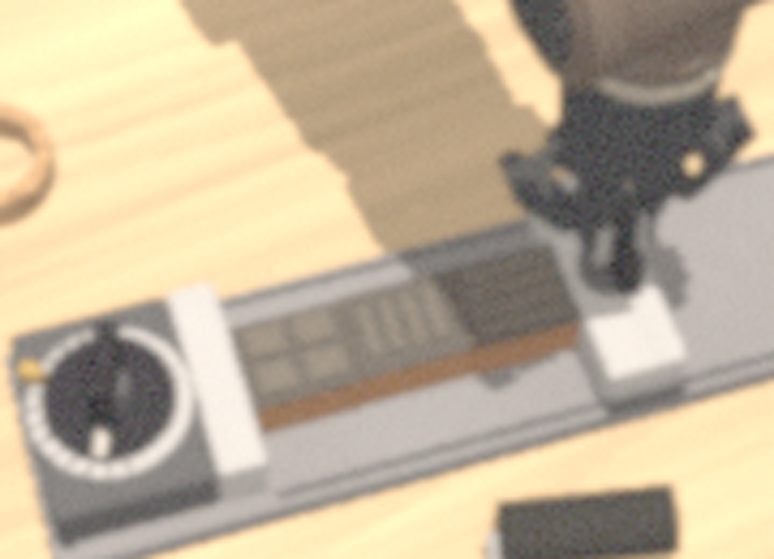

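>>> play_rows --deltas '[{"tx":0,"ty":0,"tz":0,"roll":-8,"claw":-1},{"tx":0,"ty":0,"tz":0,"roll":-16,"claw":-1},{"tx":0,"ty":0,"tz":0,"roll":-24,"claw":-1},{"tx":0,"ty":0,"tz":0,"roll":-32,"claw":-1},{"tx":0,"ty":0,"tz":0,"roll":-40,"claw":-1},{"tx":0,"ty":0,"tz":0,"roll":-48,"claw":-1},{"tx":0,"ty":0,"tz":0,"roll":-56,"claw":-1},{"tx":0,"ty":0,"tz":0,"roll":-64,"claw":-1}]' --newtons 100

```text
time: 26.1
tcp_pos: [0.6365, 0.0904, 0.0534]
eef_rot: [0.265, 1.569, 0.583]
wrist_force: [-8.5, 5.2, 15.1]
grip_width: 0.142
```

>>> play_rows --deltas '[{"tx":0,"ty":0,"tz":0,"roll":-8,"claw":-1},{"tx":0,"ty":0,"tz":0,"roll":-15,"claw":-1},{"tx":0,"ty":0,"tz":0,"roll":-19,"claw":-1},{"tx":0,"ty":0,"tz":0,"roll":-19,"claw":-1}]'

```text
time: 26.5
tcp_pos: [0.6359, 0.0903, 0.0536]
eef_rot: [1.694, 1.57, 1.683]
wrist_force: [-10.8, 4.3, 17.2]
grip_width: 0.137
```

```bash
python3 - <<'E'
from h import *
s=state()
E
```

```text
t 26.5 tcp [0.6359 0.0903 0.0536] x [-0.     0.001 -1.   ] open dir deg -0.64 F [-10.8   4.3  17.2] T [0.79 2.   0.  ] w 0.137 q [0.04 0.68 1.65 0.   0.81 0.05]
```

>>> play_rows --deltas '[{"tx":0,"ty":0,"tz":0,"roll":0,"claw":1},{"tx":0,"ty":0,"tz":0,"roll":0,"claw":1},{"tx":0,"ty":0,"tz":10,"roll":0,"claw":1},{"tx":0,"ty":0,"tz":50,"roll":0,"claw":1},{"tx":-20,"ty":0,"tz":95,"roll":0,"claw":1},{"tx":-70,"ty":0,"tz":120,"roll":0,"claw":1},{"tx":-120,"ty":0,"tz":120,"roll":0,"claw":1},{"tx":-170,"ty":0,"tz":120,"roll":0,"claw":1}]' --newtons 60

```text
time: 27.3
tcp_pos: [0.4708, 0.0893, 0.1723]
eef_rot: [0.03, 1.568, 0.021]
wrist_force: [0.5, 0.1, -0.2]
grip_width: 0.997
```

```bash
python3 - <<'E'
from h import *
s=state()
a=ctrl.camera("scene");b=ctrl.camera("top");cv2.imwrite("pics/scene25.png",a);cv2.imwrite("pics/top25.png",b)
a=np.clip((a/150.)**.6*255,0,255).astype(np.uint8)
crop(a,210,230,390,360,4.4,"d26.png")
b=np.clip((b/170.)**.6*255,0,255).astype(np.uint8)
crop(b,280,130,450,250,4.7,"d26b.png")
E
```

```text
t 27.3 tcp [0.4708 0.0893 0.1723] x [ 0.003  0.    -1.   ] open dir deg -0.54 F [ 0.5  0.1 -0.2] T [ 0.   -0.01 -0.03] w 0.997 q [ 0.05  0.32  1.94 -0.    0.88  0.06]
```

View pics/d26.png

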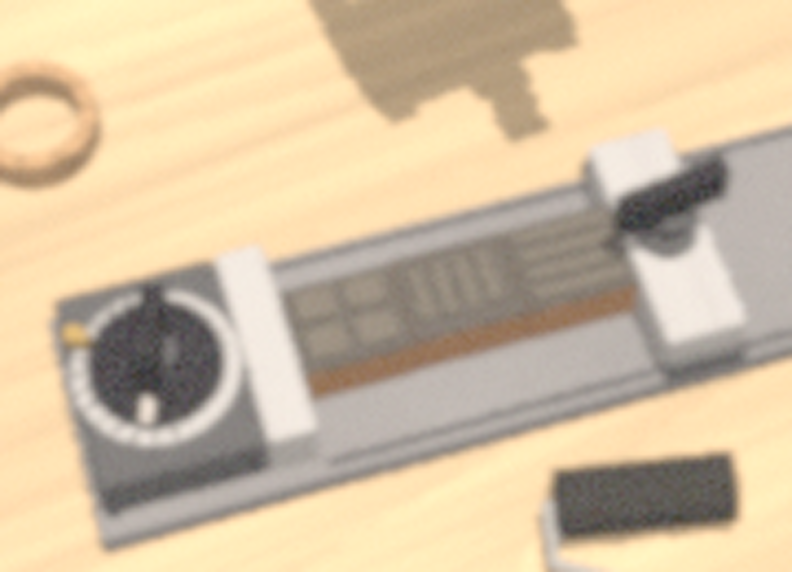

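View pics/d26b.png

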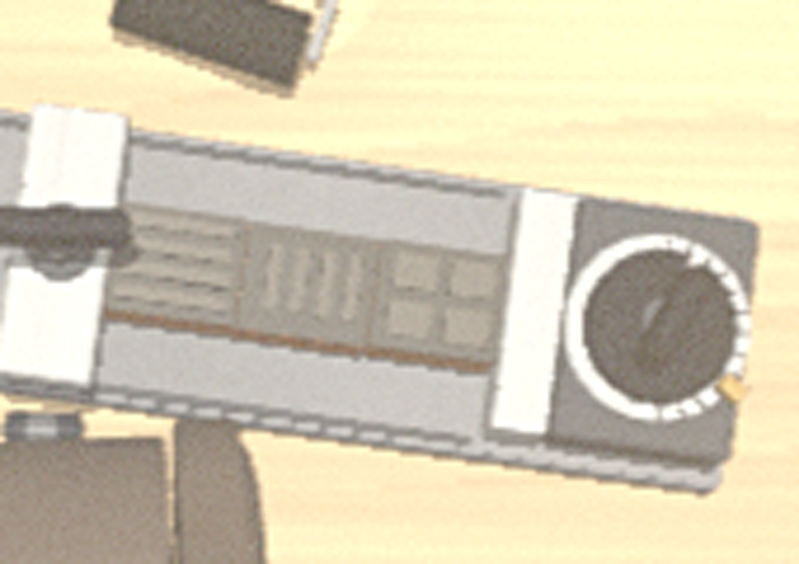

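```bash
python3 - <<'E'
from h import *
b=cv2.imread("pics/top25.png");a=cv2.imread("pics/scene25.png")
f=lambda i:np.clip((i/90.)**.6*255,0,255).astype(np.uint8)
g=lambda i:cv2.resize(i,(400,400),interpolation=cv2.INTER_CUBIC)
cv2.imwrite("pics/d27.png",np.hstack([g(f(b[174:224,395:445])),g(f(a[284:334,222:272]))]))
E
```

```text
(no output)
```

View pics/d27.png

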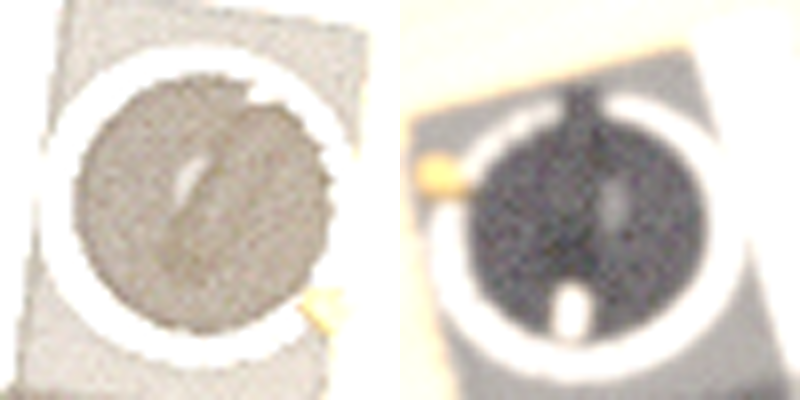

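```bash
python3 - <<'E'
from h import *
ang=lambda d:np.degrees(np.arctan2(d[1],d[0]))
for z in(.065,.07,.075,.08):
    ct=onz("top",395+203/8,174+205/8,z);cs=onz("scene",222+188/8,284+222/8,z)
    pt=onz("top",395+260/8,174+93/8,z);ps=onz("scene",222+173/8,284+312/8,z)
    tt=onz("top",395+320/8,174+307/8,z);ts=onz("scene",222+40/8,284+178/8,z)
    print(z,"c",ct[:2].round(4),cs[:2].round(4),"p ang",ang(pt-ct).round(1),ang(ps-cs).round(1),np.linalg.norm(pt-ct).round(4),np.linalg.norm(ps-cs).round(4),"t",ang(tt-ct).round(1),ang(ts-cs).round(1),np.linalg.norm(tt-ct).round(4),np.linalg.norm(ts-cs).round(4))
b=cv2.imread("pics/top25.png");a=cv2.imread("pics/scene25.png")
for n,i in(("top",b),("scene",a)):
    h=cv2.cvtColor(i,cv2.COLOR_BGR2HSV);m=(h[...,1]>140)&(h[...,2]>60)&(h[...,0]>12)&(h[...,0]<26)
    w=np.zeros_like(m); 
    if n=="top": w[205:222,425:445]=1
    else: w[298:314,220:236]=1
    v,u=np.nonzero(m&w);print(n,len(u),u.mean(),v.mean())
    for z in (.075,.08,.085):print(onz(n,u.mean(),v.mean(),z).round(4))
E
```

```text
0.065 c [ 0.5967 -0.1758] [ 0.6029 -0.1759] p ang -27.0 -29.4 0.0333 0.0269 t -130.9 -132.7 0.0405 0.0434
0.07 c [ 0.5959 -0.1747] [ 0.6055 -0.1764] p ang -27.0 -29.4 0.0332 0.0268 t -130.9 -132.7 0.0402 0.0431
0.075 c [ 0.5952 -0.1735] [ 0.6081 -0.1769] p ang -27.0 -29.4 0.033 0.0267 t -130.9 -132.7 0.04 0.0429
0.08 c [ 0.5944 -0.1723] [ 0.6107 -0.1774] p ang -27.0 -29.4 0.0328 0.0265 t -130.9 -132.7 0.0398 0.0427
top 10 435.1 212.2
[ 0.5693 -0.204   0.075 ]
[ 0.5687 -0.2027  0.08  ]
[ 0.5681 -0.2013  0.085 ]
scene 15 226.66666666666666 305.8
[ 0.5777 -0.2088  0.075 ]
[ 0.5804 -0.2091  0.08  ]
[ 0.5832 -0.2095  0.085 ]
```

>>> play_rows --deltas '[{"tx":16,"ty":-33,"tz":0,"roll":8,"claw":1},{"tx":32,"ty":-66,"tz":0,"roll":16,"claw":1},{"tx":48,"ty":-99,"tz":0,"roll":24,"claw":1},{"tx":65,"ty":-132,"tz":0,"roll":32,"claw":1},{"tx":82,"ty":-165,"tz":0,"roll":40,"claw":1},{"tx":99,"ty":-198,"tz":0,"roll":48,"claw":1},{"tx":116,"ty":-231,"tz":0,"roll":56,"claw":1},{"tx":132,"ty":-265,"tz":0,"roll":63,"claw":1}]'

```text
time: 28.2
tcp_pos: [0.6052, -0.1774, 0.1716]
eef_rot: [-1.443, 1.57, -0.347]
wrist_force: [0.1, 0.4, 0.8]
grip_width: 0.998
```

>>> play_rows --deltas '[{"tx":0,"ty":0,"tz":-30,"roll":0,"claw":1},{"tx":0,"ty":0,"tz":-40,"roll":0,"claw":1},{"tx":0,"ty":0,"tz":-40,"roll":0,"claw":1}]'

```text
time: 28.5
tcp_pos: [0.6034, -0.1751, 0.1297]
eef_rot: [1.621, 1.568, 2.71]
wrist_force: [-0.0, 1.0, -0.2]
grip_width: 0.996
```

```bash
python3 - <<'E'
from h import *
s=state()
a=ctrl.camera("scene");cv2.imwrite("pics/scene26.png",a)
a=np.clip((a/150.)**.6*255,0,255).astype(np.uint8)
crop(a,190,220,310,340,5,"d28.png")
E
```

```text
t 28.5 tcp [ 0.6034 -0.1751  0.1297] x [-0.003  0.001 -1.   ] open dir deg 62.44 F [-0.   1.  -0.2] T [-0.06 -0.02  0.04] w 0.996 q [-0.39  0.57  1.62  0.    0.95 -1.48]
```

View pics/d28.png

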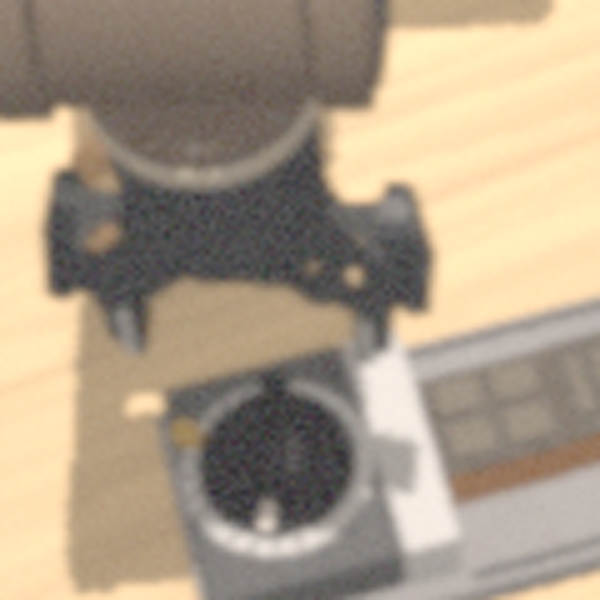

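>>> play_rows --deltas '[{"tx":-2,"ty":0,"tz":-20,"roll":0,"claw":0},{"tx":-2,"ty":0,"tz":-30,"roll":0,"claw":0},{"tx":-2,"ty":0,"tz":-30,"roll":0,"claw":0},{"tx":-2,"ty":0,"tz":-50,"roll":0,"claw":0},{"tx":-2,"ty":0,"tz":-70,"roll":0,"claw":0},{"tx":-2,"ty":0,"tz":-78,"roll":0,"claw":0},{"tx":-2,"ty":0,"tz":-78,"roll":0,"claw":-1},{"tx":-2,"ty":0,"tz":-78,"roll":0,"claw":-1}]' --newtons 30

```text
time: 29.35
tcp_pos: [0.6026, -0.1757, 0.0539]
eef_rot: [-1.628, 1.57, -0.537]
wrist_force: [-8.1, -15.4, 3.3]
grip_width: 0.169
```

>>> play_rows --deltas '[{"tx":0,"ty":0,"tz":0,"roll":0,"claw":-1},{"tx":0,"ty":0,"tz":0,"roll":0,"claw":-1}]'

```text
time: 29.55
tcp_pos: [0.6024, -0.1763, 0.0541]
eef_rot: [-1.835, 1.569, -0.744]
wrist_force: [-2.4, -4.3, 0.7]
grip_width: 0.155
```

```bash
python3 - <<'E'
from h import *
s=state()
E
```

```text
t 29.55 tcp [ 0.6024 -0.1763  0.0541] x [ 0.001 -0.001 -1.   ] open dir deg 62.48 F [-2.4 -4.3  0.7] T [-0.65  0.34  0.09] w 0.155 q [-0.39  0.66  1.69 -0.    0.79 -1.48]
```

>>> play_rows --deltas '[{"tx":0,"ty":-1,"tz":0,"roll":-8,"claw":-1},{"tx":0,"ty":-1,"tz":0,"roll":-16,"claw":-1},{"tx":0,"ty":-1,"tz":0,"roll":-24,"claw":-1},{"tx":0,"ty":-1,"tz":0,"roll":-32,"claw":-1},{"tx":0,"ty":-1,"tz":0,"roll":-40,"claw":-1},{"tx":0,"ty":-1,"tz":0,"roll":-48,"claw":-1},{"tx":0,"ty":-1,"tz":0,"roll":-56,"claw":-1},{"tx":0,"ty":-1,"tz":0,"roll":-64,"claw":-1}]'

```text
time: 30.35
tcp_pos: [0.6004, -0.1775, 0.054]
eef_rot: [-2.766, 1.568, -2.798]
wrist_force: [-15.0, -8.7, 8.1]
grip_width: 0.155
```

>>> play_rows --deltas '[{"tx":0,"ty":0,"tz":0,"roll":-8,"claw":-1},{"tx":0,"ty":0,"tz":0,"roll":-16,"claw":-1},{"tx":0,"ty":0,"tz":0,"roll":-24,"claw":-1},{"tx":0,"ty":0,"tz":0,"roll":-32,"claw":-1},{"tx":0,"ty":0,"tz":0,"roll":-39,"claw":-1},{"tx":0,"ty":0,"tz":0,"roll":-39,"claw":-1}]'

```text
time: 30.95
tcp_pos: [0.599, -0.177, 0.054]
eef_rot: [-2.441, 1.565, 3.131]
wrist_force: [-20.4, -5.7, 10.8]
grip_width: 0.159
```

>>> play_rows --deltas '[{"tx":0,"ty":0,"tz":0,"roll":0,"claw":0},{"tx":0,"ty":0,"tz":0,"roll":0,"claw":0},{"tx":0,"ty":0,"tz":0,"roll":0,"claw":0},{"tx":0,"ty":0,"tz":40,"roll":0,"claw":0},{"tx":-20,"ty":0,"tz":85,"roll":0,"claw":0},{"tx":-60,"ty":20,"tz":110,"roll":0,"claw":0},{"tx":-95,"ty":55,"tz":110,"roll":0,"claw":0},{"tx":-130,"ty":90,"tz":110,"roll":0,"claw":0}]'

```text
time: 31.75
tcp_pos: [0.4711, -0.0858, 0.1639]
eef_rot: [0.452, 1.568, -0.257]
wrist_force: [0.6, 1.4, -0.3]
grip_width: 0.496
```

```bash
python3 - <<'E'
from h import *
s=state()
a=ctrl.camera("scene");b=ctrl.camera("top");cv2.imwrite("pics/scene27.png",a);cv2.imwrite("pics/top27.png",b)
f=lambda i,k:np.clip((i/k)**.6*255,0,255).astype(np.uint8)
g=lambda i:cv2.resize(i,(400,400),interpolation=cv2.INTER_CUBIC)
cv2.imwrite("pics/d29.png",np.hstack([g(f(b[174:224,395:445],170.)),g(f(a[284:334,222:272],170.))]))
cv2.imwrite("pics/d29b.png",cv2.resize(np.hstack([a,b]),(800,300)))
E
```

```text
t 31.75 tcp [ 0.4711 -0.0858  0.1639] x [ 0.003 -0.001 -1.   ] open dir deg -40.58 F [ 0.6  1.4 -0.3] T [ 0.01 -0.04  0.04] w 0.496 q [-0.32  0.33  1.95  0.    0.85  0.39]
```

View pics/d29.png

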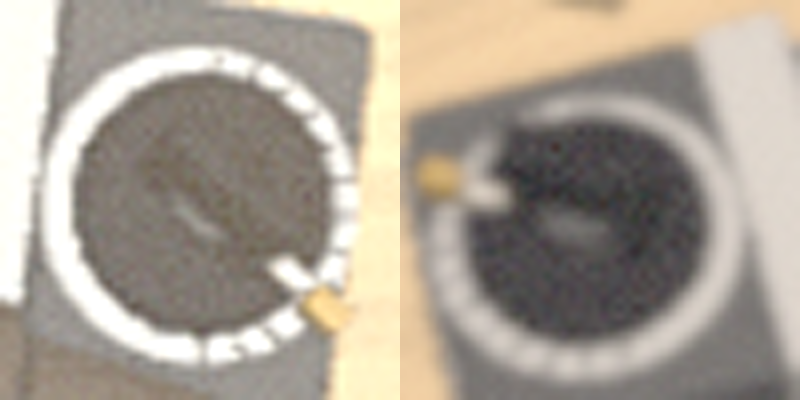

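View pics/d29b.png

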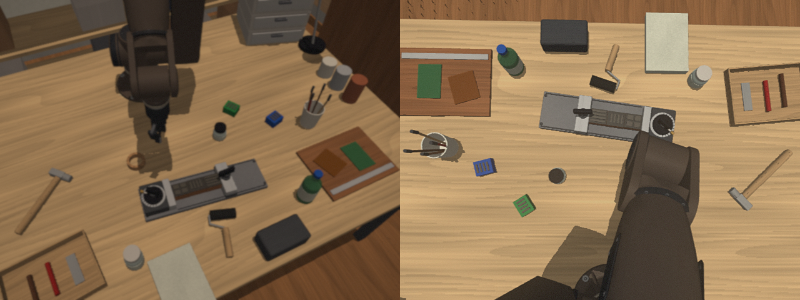

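```bash
python3 - <<'E'
from h import *
ang=lambda d:np.degrees(np.arctan2(d[1],d[0]))
for zd in(.065,.075):
  for n,o,c,p,t in(("top",(395,174),(203,205),(289,276),(324,309)),("scene",(222,284),(188,222),(90,195),(40,177))):
    W=lambda q,z:onz(n,o[0]+q[0]/8,o[1]+q[1]/8,z)
    C=W(c,zd);print(n,zd,"pointer",ang(W(p,zd+.001)-C).round(1),"tab@+6,+10mm",ang(W(t,zd+.006)-C).round(1),ang(W(t,zd+.010)-C).round(1))
b=cv2.imread("pics/top27.png");f=np.clip((b/170.)**.6*255,0,255).astype(np.uint8);crop(f,270,140,410,230,5.7,"d30.png")
E
```

```text
top 0.065 pointer -129.8 tab@+6,+10mm -132.7 -134.2
scene 0.065 pointer -130.6 tab@+6,+10mm -129.4 -126.7
top 0.075 pointer -129.8 tab@+6,+10mm -132.7 -134.2
scene 0.075 pointer -130.6 tab@+6,+10mm -129.3 -126.6
```

View pics/d30.png

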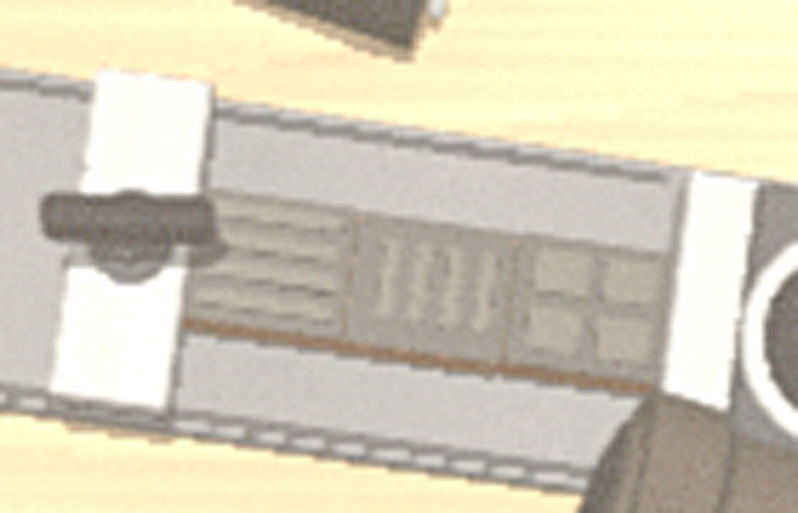

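```bash
python3 - <<'E'
from h import *
print(ctrl.close_job())
E
```

```text
the job is handed in; nothing more can be done
None
```

I finished the lock-up and handed it in at about 32 s of the 210 s. No verdict is reported, so the result rests on my own checks.

**What I did:** I freed the clamp knob and slid the jaw back. The three blocks on the table (the ones bearing block1, block2 and block4; block3 was not in any picture) went onto the bed in one row. I then pushed the jaw in until the push force rose to about 15 N, turned the clamp knob back tight, and turned the dial about 103° clockwise.

**Last checks:**
- **Row:** in the last two pictures the fence, blocks and jaw meet with no visible gap. The blocks are straight, close to the bed's middle line, and face up.
- **Clamp:** the wing is back in the position it had when clamped at the start.
- **Dial:** the pointer is at about -130° and the tab at about -131°, averaged over both cameras. The two cameras disagree by a few degrees on the tab: the top camera puts it about 3–4° past the pointer, and the scene camera about 1–4° on the other side. Either way it is inside the 7° allowed.
- **Surroundings:** the ink jar is upright, the blue and green look-alikes were left alone, and the gripper is clear of everything.

**What went wrong on the way:** the real fingertips sit roughly 30–40 mm higher than the reported tool point. Because of that, my first grasp of the clamp wing and of the first block closed on air. I redid both lower, and nothing was disturbed.

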